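# Tighten the filter holder's cover in cross order

## Robot

A 7-joint arm with a two-finger parallel gripper is mounted at the origin on a cart in front of the work surface, level with it; the furniture and walls round the work are solid. World frame = base frame: x ahead of the robot, y to its left, z up, the work surface at z = 0. Lengths are in m, angles in rad, forces in N, time in s.
With the tool pointing down it reaches from about 0.425 to 1.025 m from the base axis. Payload 9.4 kg.
Tool frame: the origin (TCP) lies on the mounting face of the last link; the fingertips stand 173 mm ahead of it and the grasp point (between the pads) lies 155 mm ahead of it (tips_ahead is the distance from the TCP to the fingertips, in m); z points along the fingers, y is the direction in which the jaws open and shut (so a half turn about z gives the same grasp; the last joint's range is limited). The gripper opens to 85 mm and grips with 20 to 120 N. Pads are 22 mm wide; open, the fingers measure 114 mm over their backs; the gripper's body (76 mm by 85 mm) begins 54 mm behind the grasp point. The pads swing forward as they close: fully open they stand 13 mm farther back than shut.
Start: joints at [-1.274, 0.599, -0.003, 1.599, 0.002, 0.943, -0.08], TCP at [0.265, 0.675, 0.405] pointing down, gripper open.
Joint ranges: [-2.57, 2.57], [-0.35, 1.97], [-1.29, 1.29], [0.11, 2.56], [-1.05, 4.19], [0.11, 1.86], [-2.63, 2.63]. Speed limits (rad/s): [2.22, 2.22, 3.01, 3.01, 3.14, 3.14, 3.14].

## Interface

Orientations are given as a unit quaternion [x, y, z, w].
In Python, from bench import state, camera, close_job, tips_ahead gives the robot as it stands.
- The arm moves only by the tool send_rows, never from a script. Its argument "deltas" is a list of rows, each a list of 7 numbers: the shift along the tool's x, y, z in m, then the turn, a rotation vector about the tool's x, y, z in degrees, then the opening, from -1 (shut) to 1 (fully open). A call has 1 to 8 rows; each row is the pose to reach, as a shift and turn from the pose commanded when the call began, along the tool's axes at that moment; what a row does not reach only later rows make up. A row lasts 1/10 s, in which the tool goes at most 50 mm and 8.59 degrees, less where a joint would pass 70% of its speed; a pose out of reach is approached as far as the arm can. A call with a gripper value outside its range is refused whole. The fingers move at their own pace and stop on an object; the grip force is fixed at half the most. Time passes only in rows, so rows that repeat a pose let the fingers close. It gives the time, the measured TCP pose, the force and the opening at its end, in the units of the state.
- state(): the state, without advancing time (a new reading comes with each control period).
- camera(name): name is "side" or "top" or "wrist"; returns a dict with "frame" (400x640x3 uint8, red, green, blue), "fov_y" (degrees; the focal length in pixels is half the picture's height over the tangent of half this angle, whatever the lens; pixels are square), "cx", "cy" (the principal point, pixels), "view" (4x4, takes a point from world to camera coordinates); the wrist camera has in their place "hand_eye" (4x4, takes a point from camera to tool coordinates, whose origin is the TCP and whose axes are the flange's). Camera axes: x right, y up, looking along -z (the intrinsics and any distortion apply to the point x, -y, -z); pixel columns grow to the right and rows downward; lengths in m; the calibration is good to about 2 mm. The wrist camera is an equidistant fisheye: a pixel r from the principal point sees the ray r / f radians off the axis. A picture is of the moment at which its call begins: read the wrist's pose just before it. There is no depth.
- close_job(): hands the job in, once; it reports no verdict.
The state is a dict: "t": time; "joint_pos": joint angles; "joint_velocities": joint speeds; "tau": joint torques, N m; "ee_pos": TCP position; "orientation": TCP orientation; "ft_force": force on the tool from outside, world axes, zero at the start; "moment": the same for the moment, N m; "gripper_width": opening from 0.0 (shut) to 1.0 (fully open).
Only numpy, scipy, OpenCV 4.12 (cv2) and the standard library are available. Lean on these libraries where they do the work, as an engineer would, in place of code of your own. Each camera call takes 0.05 s, during which the arm holds its last target.

## Task

The cover of the filter holder is held by four loose wing nuts: tighten them clockwise with the T-handled wing-nut wrench, in cross order (after a nut, always do the one opposite before either neighbour) and in two passes, first all four to about the middle position, then all four fully home. Turn the nuts only with the wrench, keeping the fingers off the holder, and finally stand the wrench upright on the bench, clear of the holder, and let go. Leave the jars, bottle, tape and timer where they are.

Things in the scene. Friction and masses are not known exactly. Their poses are not given: they have to be found in the camera images.
- holder: Filter holder, a round metal vessel fixed to the bench, 166 mm in diameter; flat steel cover 85 mm above the bench, central hose stub 24 mm wide at its foot, up to 109 mm above the bench, a spigot low on its -x side. Origin: centre of the underside, z up. Four identical dark steel wing nuts in a ring of radius 55 mm, at 45, 135, 225 and 315 degrees from the holder's x axis.
- wrench: Wing-nut wrench, a T-handled key 88 mm tall, 0.22 kg, standing on its socket end. Origin: centre of the socket's underside, z up the stem, x along slot and T bar. Socket: a block 64 mm long (x), 37 mm wide (y), 34 mm high, with a slot 54 mm long and 19 mm wide, open below only, 26 mm deep. Stem 13 to 15 mm thick. Looks the same turned by half a turn.
- wrench_bar (a point): Middle of the wrench's T bar, 77 mm above the underside of the socket. The bar is 90 mm long (x), 18 mm wide (y) and 22 mm high; grip it across its width, from above.
- holder_cover (a point): Centre of the holder's flat cover top, 85 mm above the bench. At each nut a longer scribed mark on the cover shows where the wing lies when home (along the rim), a shorter one its middle position. The hose stub stands here.
- jar_black: Bystander: low white jar with a black lid, 71 mm in diameter, 66 mm high, loose; it may stand on either side. Origin: centre of its underside.
- jar_blue: Bystander: white jar with a grey-blue lid, 61 mm in diameter, 76 mm high, loose, behind the holder. Origin: centre of its underside.
- bottle_white: Bystander: white bottle with a spout cap, 53 mm in diameter, 131 mm high, loose, close to the holder. Origin: centre of its underside.
- tape: Bystander: roll of masking tape lying flat, 104 mm across, 25 mm high, loose. Origin: centre of its underside.
- timer: Bystander: flat bench timer, 68 x 64 x 20 mm, loose, close to the holder. Origin: centre of its underside.
- nut_1 (a joint): Angle of wing nut 1 (on the holder's +x+y diagonal; nut 3 is opposite), rad. It grows as the nut is tightened (clockwise seen from above). 1.3 = home, against a hard stop, wing along the rim; about 0.65 = middle position, 37 degrees short of home; at the start it reads 0 to 0.2 (loose). It stays where it is left; friction about 0.12 N m.
- nut_1_top (a point): Top of wing nut 1, on its axis, 110 mm above the bench. x runs along the wing, z up. Wing 36 mm long (x), 10 mm thick, 17 mm high, its underside 7.5 mm above the cover on a 17 mm neck; it looks the same turned by half a turn. The wrench's socket drops over it, may come down to the cover, and has about 0.25 rad of play either way.
- nut_2 (a joint): Angle of wing nut 2 (on its -x+y diagonal; nut 4 is opposite), rad. It grows as the nut is tightened (clockwise seen from above). 1.3 = home, against a hard stop, wing along the rim; about 0.65 = middle position, 37 degrees short of home; at the start it reads 0 to 0.2 (loose). It stays where it is left; friction about 0.12 N m.
- nut_2_top (a point): Top of wing nut 2, on its axis, 110 mm above the bench. x runs along the wing, z up. Wing 36 mm long (x), 10 mm thick, 17 mm high, its underside 7.5 mm above the cover on a 17 mm neck; it looks the same turned by half a turn. The wrench's socket drops over it, may come down to the cover, and has about 0.25 rad of play either way.
- nut_3 (a joint): Angle of wing nut 3 (on its -x-y diagonal; nut 1 is opposite), rad. It grows as the nut is tightened (clockwise seen from above). 1.3 = home, against a hard stop, wing along the rim; about 0.65 = middle position, 37 degrees short of home; at the start it reads 0 to 0.2 (loose). It stays where it is left; friction about 0.12 N m.
- nut_3_top (a point): Top of wing nut 3, on its axis, 110 mm above the bench. x runs along the wing, z up. Wing 36 mm long (x), 10 mm thick, 17 mm high, its underside 7.5 mm above the cover on a 17 mm neck; it looks the same turned by half a turn. The wrench's socket drops over it, may come down to the cover, and has about 0.25 rad of play either way.
- nut_4 (a joint): Angle of wing nut 4 (on its +x-y diagonal; nut 2 is opposite), rad. It grows as the nut is tightened (clockwise seen from above). 1.3 = home, against a hard stop, wing along the rim; about 0.65 = middle position, 37 degrees short of home; at the start it reads 0 to 0.2 (loose). It stays where it is left; friction about 0.12 N m.
- nut_4_top (a point): Top of wing nut 4, on its axis, 110 mm above the bench. x runs along the wing, z up. Wing 36 mm long (x), 10 mm thick, 17 mm high, its underside 7.5 mm above the cover on a 17 mm neck; it looks the same turned by half a turn. The wrench's socket drops over it, may come down to the cover, and has about 0.25 rad of play either way.

How it is judged:
By the outcome, as a careful person would: the job done as asked, in the order asked, and still so for the second after the job is handed in, with the robot touching nothing.
It also fails if it takes over 72 s, if anything falls off the work surface, if the arm or the gripper's body presses on something with over 40 N, if the wrist force passes 120 N, or if a joint passes its speed limit or range.

## Working session

There is one attempt and no reset: what is moved stays moved. The work goes in short steps, Python scripts to look and compute and a tool call to move; the robot and the scene stay as the last step left them, time stands still between calls to the robot, and variables do not carry over. Pictures are saved under pics/ and viewed, and the job is handed in when it is done.

Besides the shell and the picture viewer there is one more tool, called after ">>>" in YAML: its name, and indented under it one key for each argument. send_rows: Moves the arm, as the interface text tells. Its arguments: {"type":"object","properties":{"deltas":{"type":"array"}},"required":["deltas"]}

```bash
ls -la; mkdir -p pics
python3 - <<'E'
from bench import state,camera,tips_ahead
import cv2
s=state();print(s,tips_ahead)
for n in("side","top","wrist"):
    c=camera(n);cv2.imwrite(f"pics/{n}0.png",c["frame"][...,::-1]);print(n,{k:v for k,v in c.items() if k!="frame"})
E
```

```text
total 12
drwxr-xr-x  3 agent agent 4096 Dec  6 21:30 .
drwxr-xr-x 23 root  root  4096 Dec  6 21:30 ..
drwxr-xr-x  2 agent agent 4096 Dec  6 21:30 pics
{'t': 0.0, 'joint_pos': array([-1.27373257,  0.60011336, -0.00251816,  1.60011413,  0.00183926,
        0.94289966, -0.07979359]), 'joint_velocities': array([-1.40525094e-03,  1.26434785e-03,  1.47757416e-03, -6.18989539e-04,
       -5.07323362e-04, -2.61148707e-06, -7.78800544e-04]), 'tau': array([-3.10868827e-04, -7.76459312e+01,  1.56547487e+00, -2.58022392e+01,
        1.24811174e-02,  9.05512279e-03,  4.92799120e-05]), 'ee_pos': array([0.26465051, 0.67475916, 0.40383125]), 'orientation': array([ 1.85762871e-01,  9.82594305e-01, -7.65212353e-04, -4.96968758e-05]), 'ft_force': array([-0.8778108 ,  0.41484532,  0.29187602]), 'moment': array([ 0.03077897,  0.01869324, -0.05529526]), 'gripper_width': 0.9999126209652034} 0.1734
side {'fov_y': 53.70135330757131, 'cx': 320.6803246074531, 'cy': 196.47333170202737, 'view': array([[ 0.94041566, -0.33992069,  0.00850374, -0.59806711],
       [ 0.16444002,  0.47654091,  0.86363663, -0.15475817
[... 206 characters left out ...]
54703, 'view': array([[ 0.02467227, -0.99969218,  0.00261411, -0.04995068],
       [ 0.98675425,  0.02477219,  0.16031965, -0.61168997],
       [-0.16033505, -0.00137597,  0.98706169, -1.15670669],
       [ 0.        ,  0.        ,  0.        ,  1.        ]])}
wrist {'fov_y': 65.70646984690485, 'cx': 319.2052556437091, 'cy': 200.19896950655382, 'hand_eye': array([[-2.41532819e-04,  9.52577853e-01,  3.04294883e-01,
         7.66662773e-02],
       [ 9.99999920e-01,  1.32787498e-04,  3.78062126e-04,
        -1.19744622e-04],
       [ 3.19727052e-04,  3.04294950e-01, -9.52577809e-01,
         3.10061102e-02],
       [ 0.00000000e+00,  0.00000000e+00,  0.00000000e+00,
         1.00000000e+00]])}
```

View pics/side0.png

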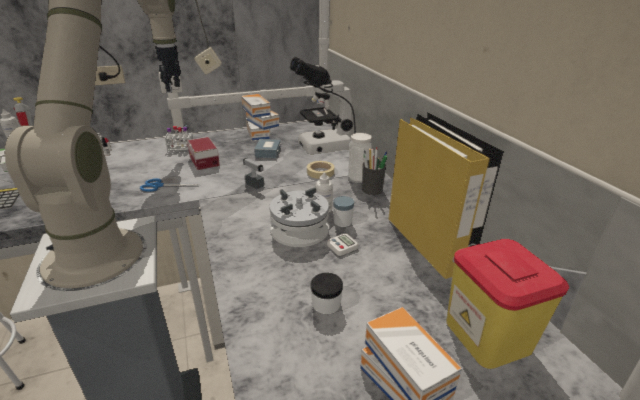

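View pics/top0.png

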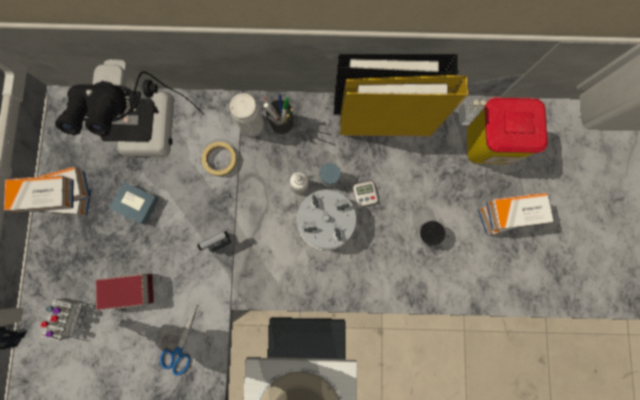

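View pics/wrist0.png

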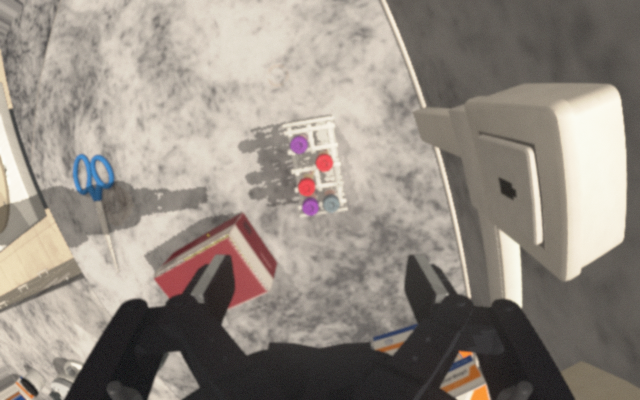

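```bash
cat > h.py <<'E'
import numpy as np,cv2
from bench import state,camera
from scipy.spatial.transform import Rotation as R
def K(c):
    f=200/np.tan(np.radians(c["fov_y"]/2)); return f,c["cx"],c["cy"]
def w2p(c,P):
    f,cx,cy=K(c);P=np.atleast_2d(P);q=P@c["view"][:3,:3].T+c["view"][:3,3]
    return np.c_[cx+f*q[:,0]/-q[:,2],cy-f*q[:,1]/-q[:,2]]
def p2w(c,uv,z):
    f,cx,cy=K(c);uv=np.atleast_2d(uv).astype(float);V=c["view"];o=-V[:3,:3].T@V[:3,3]
    d=np.c_[(uv[:,0]-cx)/f,-(uv[:,1]-cy)/f,-np.ones(len(uv))]@V[:3,:3]
    return o+d*((z-o[2])/d[:,2])[:,None]
# wrist camera: equidistant
def wpose(c,s):
    T=np.eye(4);T[:3,:3]=R.from_quat(s["orientation"]).as_matrix();T[:3,3]=s["ee_pos"];return T@c["hand_eye"]
def wp2w(c,s,uv,z):
    f,cx,cy=K(c);uv=np.atleast_2d(uv).astype(float);M=wpose(c,s)
    x=uv[:,0]-cx;y=uv[:,1]-cy;r=np.hypot(x,y)+1e-9;th=r/f
    d=np.c_[x/r*np.sin(th),-y/r*np.sin(th),-np.cos(th)]@M[:3,:3].T;o=M[:3,3]
    return o+d*((z-o[2])/d[:,2])[:,None]
def ww2p(c,s,P):
    f,cx,cy=K(c);M=np.linalg.inv(wpose(c,s));q=np.atleast_2d(P)@M[:3,:3].T+M[:3,3]
    x,y,z=q[:,0],-q[:,1],-q[:,2];th=np.arctan2(np.hypot(x,y),z);n=np.hypot(x,y)+1e-12
    return np.c_[cx+f*th*x/n,cy+f*th*y/n]
def crop(c,name,x0,y0,x1,y1,k):
    im=cv2.resize(c["frame"][y0:y1,x0:x1,::-1],None,fx=k,fy=k,interpolation=cv2.INTER_CUBIC);cv2.imwrite("pics/"+name,im)
def yaw(s):
    x=R.from_quat(s["orientation"]).as_matrix()[:,0];return np.degrees(np.arctan2(x[1],x[0]))
E
python3 - <<'E'
from h import *
c=camera("top");crop(c,"topz0.png",190,160,390,280,4)
print("holder",p2w(c,[327,219],.085),"wrench",p2w(c,[[203,245],[229,235]],.088), p2w(c,[[222,250]],.0))
c=camera("side");crop(c,"sidez0.png",220,140,370,270,5)
E
```

```text
holder [[ 0.54602145 -0.06293683  0.085     ]] wrench [[0.46514141 0.27751188 0.088     ]
 [0.49442429 0.20748811 0.088     ]] [[0.4553195  0.24423254 0.        ]]
```

View pics/topz0.png

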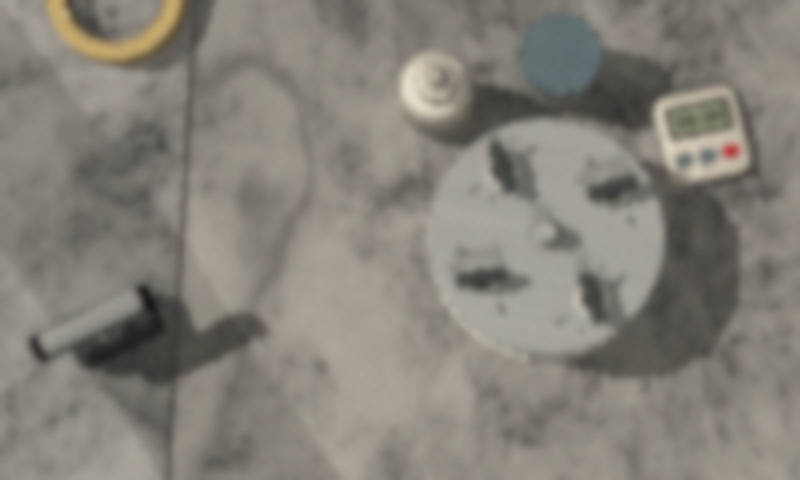

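View pics/sidez0.png

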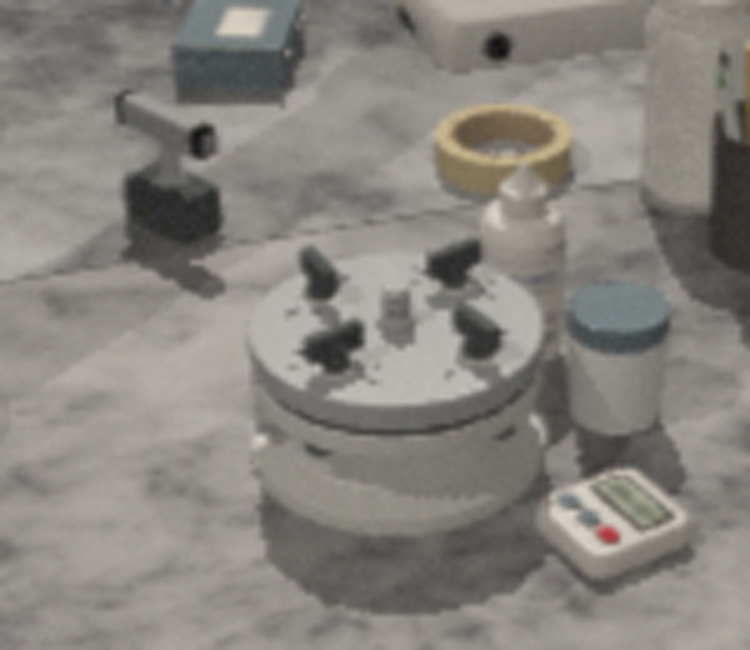

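```bash
cat > g.py <<'E'
import sys
from h import *
# usage: g.py x y z yaw -> tool deltas, tool to point down
def go(x,y,z,yw,s=None):
    s=s or state();R0=R.from_quat(s["orientation"])
    Rt=R.from_euler('z',yw,degrees=True)*R.from_euler('x',180,degrees=True)
    d=R0.inv().apply(np.array([x,y,z])-s["ee_pos"]);r=(R0.inv()*Rt).as_rotvec(degrees=True)
    return np.r_[d.round(4),r.round(2)]
if __name__=="__main__":
    s=state();print("t",round(s["t"],2),"pos",s["ee_pos"].round(4),"yaw",yaw(s).round(2),"g",round(s["gripper_width"],3),"F",s["ft_force"].round(1),"M",s["moment"].round(2),"q",s["joint_pos"].round(2))
    if len(sys.argv)>1: print(go(*map(float,sys.argv[1:5])).tolist())
E
python3 g.py .546 -.063 .405 112
```

```text
t 0.25 pos [0.2647 0.6749 0.4043] yaw 158.59 g 0.999 F [-0.7  0.7  1.4] M [-0.02  0.03 -0.05] q [-1.27  0.6  -0.    1.6   0.    0.94 -0.08]
[-0.5313, -0.5842, -0.0003, -0.04, 0.02, 46.59]
```

>>> send_rows:
  deltas:
    - [-0.5313,-0.5842,0,0,0,46.6,1]
    - [-0.5313,-0.5842,0,0,0,46.6,1]
    - [-0.5313,-0.5842,0,0,0,46.6,1]
    - [-0.5313,-0.5842,0,0,0,46.6,1]
    - [-0.5313,-0.5842,0,0,0,46.6,1]
    - [-0.5313,-0.5842,0,0,0,46.6,1]
    - [-0.5313,-0.5842,0,0,0,46.6,1]
    - [-0.5313,-0.5842,0,0,0,46.6,1]

```text
t: 1.05
ee_pos: [0.4075, 0.2994, 0.4049]
orientation: [0.559, 0.829, 0.0, 0.0]
ft_force: [1.2, -0.5, -1.3]
gripper_width: 0.999
```

```bash
python3 g.py .546 -.063 .405 112
```

```text
t 1.05 pos [0.4075 0.2994 0.4049] yaw 112.01 g 0.999 F [ 1.2 -0.5 -1.3] M [-0.01 -0.06 -0.02] q [-0.93  0.34  0.24  2.11 -0.12  0.7  -0.22]
[-0.3879, -0.0074, -0.0002, 0.03, -0.01, 0.01]
```

>>> send_rows:
  deltas:
    - [-0.388,-0.0074,0,0,0,0,1]
    - [-0.388,-0.0074,0,0,0,0,1]
    - [-0.388,-0.0074,0,0,0,0,1]
    - [-0.388,-0.0074,0,0,0,0,1]
    - [-0.388,-0.0074,0,0,0,0,1]
    - [-0.388,-0.0074,0,0,0,0,1]
    - [-0.388,-0.0074,0,0,0,0,1]
    - [-0.388,-0.0074,0,0,0,0,1]

```text
t: 1.85
ee_pos: [0.5462, -0.0646, 0.405]
orientation: [0.56, 0.828, -0.0, 0.001]
ft_force: [0.4, 0.6, 0.1]
gripper_width: 0.999
```

```bash
python3 g.py .546 -.063 .405 112
python3 - <<'E'
from h import *
s=state();c=camera("wrist");cv2.imwrite("pics/w1.png",c["frame"][...,::-1]);np.savez("w1.npz",**{k:v for k,v in c.items()},pos=s["ee_pos"],ori=s["orientation"])
crop(c,"w1z.png",190,50,430,250,3)
E
```

```text
t 1.85 pos [ 0.5462 -0.0646  0.405 ] yaw 111.87 g 0.999 F [0.4 0.6 0.1] M [ 0.02 -0.03 -0.02] q [-0.19  0.4   0.28  2.02 -0.16  0.75  0.57]
[0.0015, 0.0004, -0.0, 0.03, 0.05, -0.13]
```

View pics/w1.png

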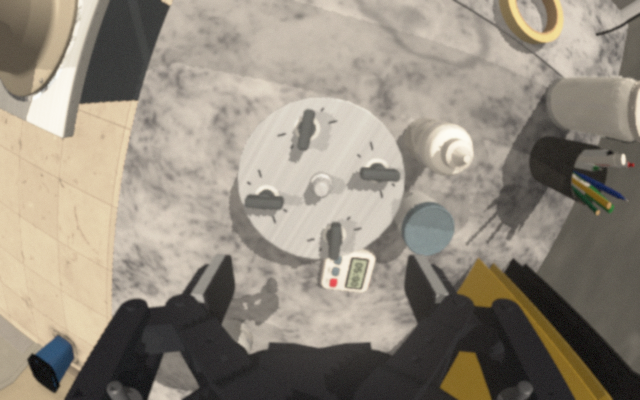

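View pics/w1z.png

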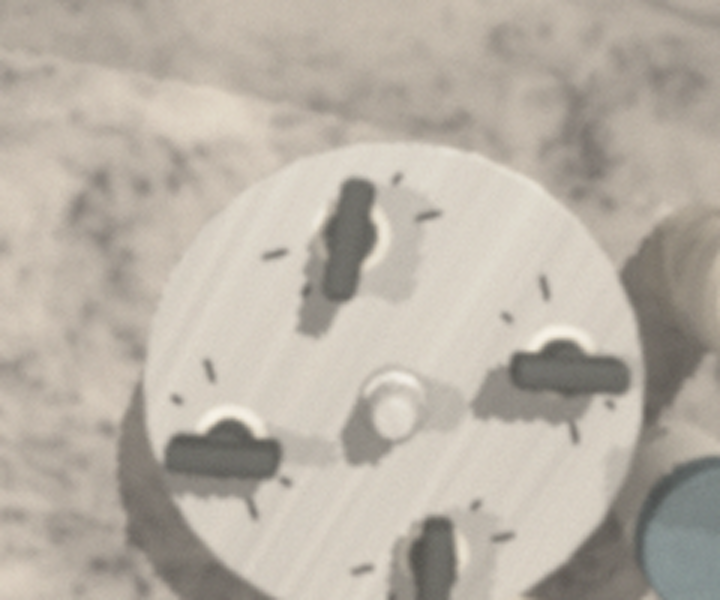

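Run:
```python
from h import *
d=np.load("w1.npz");c={k:d[k] for k in("fov_y","cx","cy","hand_eye")};s={"ee_pos":d["pos"],"orientation":d["ori"]}
z=lambda L:wp2w(c,s,np.array(L)/3+[190,50],.085)[:,:2]
zt=lambda L:wp2w(c,s,np.array(L)/3+[190,50],.110)[:,:2]
L={"T":[(276,254),(429,215)],"R":[(545,288),(574,432)],"L":[(210,370),(253,508)],"B":[(362,570),(502,537)]}
W={"T":[(360,185),(338,298)],"R":[(515,371),(627,378)],"L":[(169,457),(278,453)],"B":[(437,522),(434,600)]}
C={k:z(v).mean(0) for k,v in L.items()};ctr=np.mean(list(C.values()),0)
print("ctr",ctr.round(4))
for k in L:
    p=z(L[k]);a=np.degrees(np.arctan2(*(p[1]-p[0])[::-1]));w=zt(W[k]);b=np.degrees(np.arctan2(*(w[1]-w[0])[::-1]))
    v=C[k]-ctr;print(k,"pos",C[k].round(4),"r",np.hypot(*v).round(4),"ang",np.degrees(np.arctan2(v[1],v[0])).round(1),"home",a%180,"wing",b%180,"q",1.3-np.radians((b-a+20)%180-20),"wctr",w.mean(0).round(4),"len",np.hypot(*(w[1]-w[0])).round(4))
```

```text
ctr [ 0.5486 -0.0625]
T pos [ 0.5165 -0.0177] r 0.0551 ang 125.6 home 35.97101428172931 wing 100.58176730176811 q 0.17232962760745307 wctr [ 0.5166 -0.0179] len 0.033
R pos [ 0.5931 -0.0302] r 0.055 ang 35.9 home 125.73804406002878 wing 18.9012960960038 q 0.023060360505791078 wctr [ 0.5915 -0.0293] len 0.0341
L pos [ 0.504  -0.0946] r 0.0549 ang -144.2 home 126.0511156306144 wing 24.033179973413244 q -0.06104378028390767 wctr [ 0.5042 -0.0912] len 0.0337
B pos [ 0.5806 -0.1074] r 0.0552 ang -54.6 home 36.17668275523716 wing 110.97665312390588 q -0.005505763327465774 wctr [ 0.5773 -0.0996] len 0.0268
```

```bash
python3 - <<'E'
from h import *
c=camera("top");print(p2w(c,[213.7,241.2],.088))
E
python3 g.py .480 .243 .36 112.7
```

```text
[[0.47629743 0.24870622 0.088     ]]
t 1.95 pos [ 0.5466 -0.0669  0.405 ] yaw 111.56 g 1.003 F [-0.1  0.4 -0.1] M [ 0.02  0.   -0.03] q [-0.19  0.4   0.29  2.01 -0.16  0.75  0.57]
[0.3129, 0.0519, 0.0441, 0.04, 0.18, -1.14]
```

>>> send_rows:
  deltas:
    - [0.307,0.052,0.0441,0,0,-0.8,1]
    - [0.307,0.052,0.0441,0,0,-0.8,1]
    - [0.307,0.052,0.0441,0,0,-0.8,1]
    - [0.307,0.052,0.0441,0,0,-0.8,1]
    - [0.307,0.052,0.0441,0,0,-0.8,1]
    - [0.307,0.052,0.0441,0,0,-0.8,1]
    - [0.307,0.052,0.0441,0,0,-0.8,1]
    - [0.307,0.052,0.0441,0,0,-0.8,1]

```text
t: 2.75
ee_pos: [0.4776, 0.246, 0.3601]
orientation: [0.551, 0.834, -0.0, -0.0]
ft_force: [0.8, -0.7, 0.0]
gripper_width: 1.001
```

```bash
python3 g.py;  python3 - <<'E'
from h import *
s=state();c=camera("wrist");cv2.imwrite("pics/w2.png",c["frame"][...,::-1]);np.savez("w2.npz",**{k:v for k,v in c.items()},pos=s["ee_pos"],ori=s["orientation"])
crop(c,"w2z.png",220,100,420,250,4)
for i in range(2): camera("top"); print(state()["ee_pos"].round(4),yaw(state()))
E
```

```text
t 2.75 pos [0.4776 0.246  0.3601] yaw 113.12 g 1.001 F [ 0.8 -0.7  0. ] M [-0.05  0.02 -0.01] q [-0.76  0.44  0.25  2.08 -0.18  0.63  0.02]
[0.4788 0.2423 0.3606] 112.80298177595913
[0.4791 0.2415 0.3608] 112.70464283813537
```

View pics/w2.png

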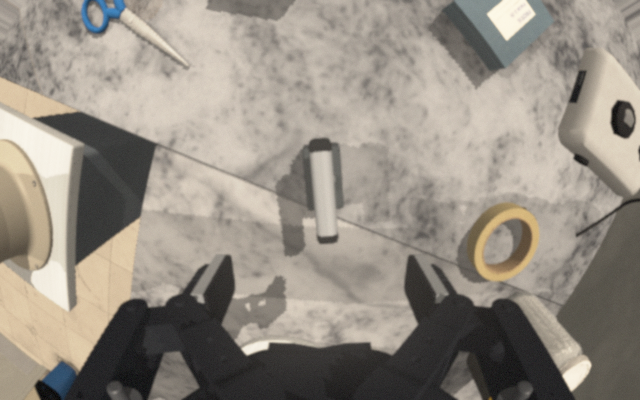

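View pics/w2z.png

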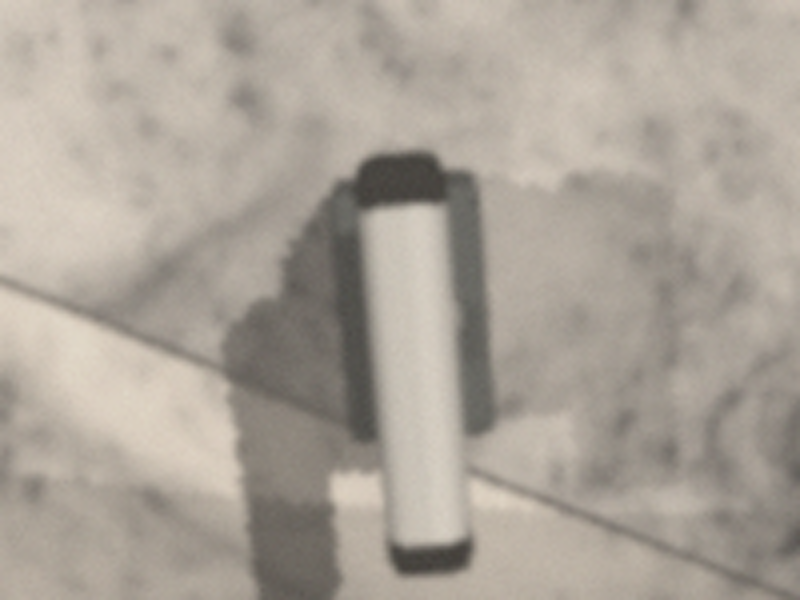

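```bash
python3 - <<'E'
from h import *
d=np.load("w2.npz");c={k:d[k] for k in("fov_y","cx","cy","hand_eye")};s={"ee_pos":d["pos"],"orientation":d["ori"]}
w=wp2w(c,s,np.array([(401,173),(431,573)])/4+[220,100],.088)[:,:2]
w2=wp2w(c,s,np.array([(402,205),(430,545)])/4+[220,100],.088)[:,:2]
b=np.degrees(np.arctan2(*(w[0]-w[1])[::-1]));print(w.mean(0),w2.mean(0),b,np.hypot(*(w[1]-w[0])),np.hypot(*(w2[1]-w2[0])))
so=np.array([(335,185),(478,172),(492,430),(357,436)])/4+[220,100]
print(wp2w(c,s,so,.034).mean(0))
E
python3 g.py .48 .24 .232 112.7
```

```text
[0.48026553 0.25142836] [0.48017065 0.25154471] 117.47493339157477 0.08577995864909904 0.07279915989480494
[0.47975933 0.25400151 0.034     ]
t 2.9 pos [0.4791 0.2415 0.3608] yaw 112.7 g 0.999 F [ 1.2  0.  -0.1] M [-0.03  0.01 -0.03] q [-0.75  0.44  0.25  2.09 -0.18  0.63  0.02]
[-0.0016, 0.0002, 0.1288, -0.0, 0.04, 0.0]
```

Run:
```python
from g import *
print(go(.4802,.2515,.36,117.3).tolist(),go(.4802,.2515,.232,117.3).tolist())
```

```text
[0.0088, 0.0049, 0.0008, -0.0, 0.04, -4.6] [0.0089, 0.0049, 0.1288, -0.0, 0.04, -4.6]
```

>>> send_rows:
  deltas:
    - [0.009,0.005,0.03,0,0,-4.6,1]
    - [0.009,0.005,0.07,0,0,-4.6,1]
    - [0.009,0.005,0.1,0,0,-4.6,1]
    - [0.009,0.005,0.12,0,0,-4.6,1]
    - [0.009,0.005,0.1288,0,0,-4.6,1]
    - [0.009,0.005,0.1288,0,0,-4.6,1]
    - [0.009,0.005,0.1288,0,0,-4.6,-0.3]
    - [0.009,0.005,0.1288,0,0,-4.6,-1]

```text
t: 3.7
ee_pos: [0.4805, 0.2528, 0.233]
orientation: [0.52, 0.854, 0.001, 0.0]
ft_force: [-0.4, -0.8, -0.5]
gripper_width: 0.691
```

>>> send_rows:
  deltas:
    - [0,0,0,0,0,0,-1]
    - [0,0,0,0,0,0,-1]
    - [0,0,0,0,0,0,-1]
    - [0,0,0,0,0,0,-1]

```text
t: 4.1
ee_pos: [0.4799, 0.2531, 0.2323]
orientation: [0.52, 0.854, 0.0, 0.0]
ft_force: [-1.7, -0.6, 7.0]
gripper_width: 0.203
```

```bash
python3 g.py .48 .2515 .232 117.3
```

```text
t 4.1 pos [0.4799 0.2531 0.2323] yaw 117.39 g 0.203 F [-1.7 -0.6  7. ] M [-0.1   0.34 -0.08] q [-0.68  0.65  0.13  2.15 -0.24  0.35  0.13]
[-0.0014, -0.0007, 0.0003, 0.02, -0.01, 0.09]
```

Run:
```python
from g import *
c=camera("top");print("bottle",p2w(c,[298.5,182],.12),"jarblue",p2w(c,[330,174],.076),"timer",p2w(c,[365.5,193],.02))
print(go(.4799,.253,.375,117.3).tolist(),go(.5164,-.0179,.375,100.6).tolist())
```

```text
bottle [[0.64239576 0.0183512  0.12      ]] jarblue [[ 0.67679817 -0.06902244  0.076     ]] timer [[ 0.63391752 -0.17762301  0.02      ]]
[-0.0, -0.0, -0.1427, 0.02, -0.01, 0.09] [-0.2573, -0.0922, -0.1428, 0.02, -0.01, 16.79]
```

>>> send_rows:
  deltas:
    - [0,0,-0.03,0,0,0,-1]
    - [0,0,-0.07,0,0,0,-1]
    - [0,0,-0.11,0,0,0,-1]
    - [-0.03,-0.01,-0.1427,0,0,3,-1]
    - [-0.08,-0.028,-0.1427,0,0,9,-1]
    - [-0.12,-0.043,-0.1427,0,0,16.8,-1]
    - [-0.165,-0.059,-0.1427,0,0,16.8,-1]
    - [-0.21,-0.075,-0.1427,0,0,16.8,-1]

```text
t: 4.95
ee_pos: [0.5097, 0.0306, 0.3745]
orientation: [0.639, 0.77, -0.0, -0.0]
ft_force: [1.8, 0.4, -2.3]
gripper_width: 0.199
```

```bash
python3 g.py .5164 -.0179 .375 100.6;python3 - <<'E'
from h import *
s=state();c=camera("wrist");cv2.imwrite("pics/w3.png",c["frame"][...,::-1]);np.savez("w3.npz",**{k:v for k,v in c.items()},pos=s["ee_pos"],ori=s["orientation"])
crop(c,"w3z.png",240,180,400,300,5)
E
```

```text
t 4.95 pos [0.5097 0.0306 0.3745] yaw 100.63 g 0.199 F [ 1.8  0.4 -2.3] M [ 0.02 -0.1   0.03] q [-0.41  0.4   0.33  2.13 -0.21  0.64  0.25]
[-0.0489, -0.0023, -0.0005, -0.0, 0.0, 0.03]
```

View pics/w3.png

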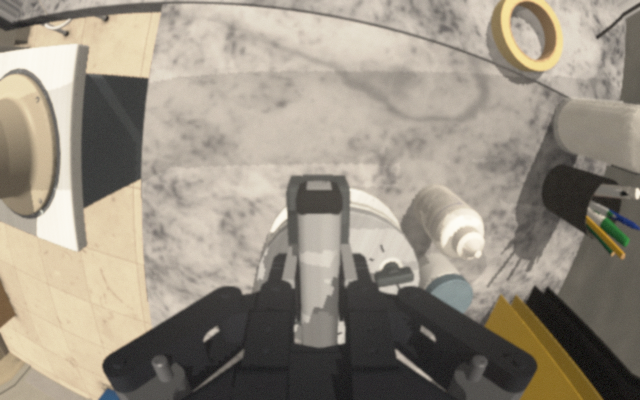

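View pics/w3z.png

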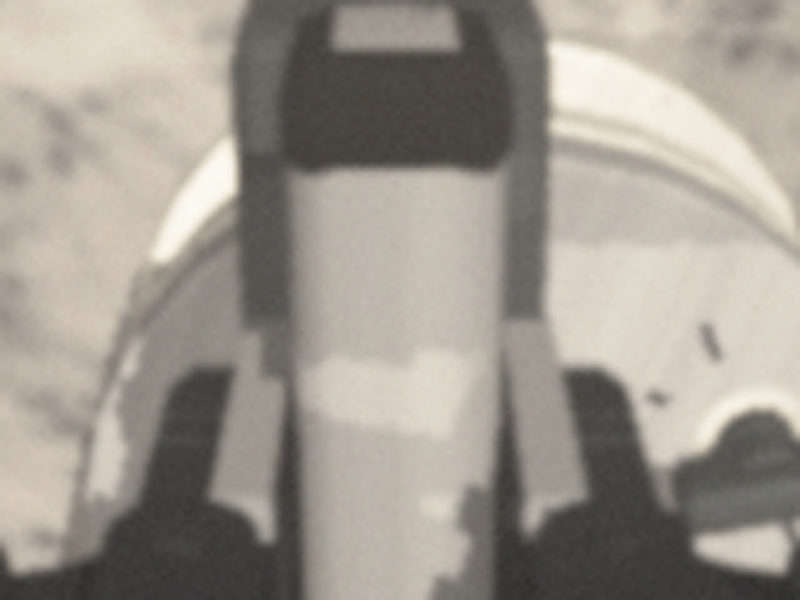

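>>> send_rows:
  deltas:
    - [-0.03,-0.0015,0,0,0,0,-1]
    - [-0.0489,-0.0023,0,0,0,0,-1]
    - [-0.0489,-0.0023,0,0,0,0,-1]
    - [-0.0489,-0.0023,0.01,0,0,0,-1]
    - [-0.0489,-0.0023,0.02,0,0,0,-1]

```text
t: 5.5
ee_pos: [0.5166, -0.0153, 0.3537]
orientation: [0.638, 0.77, 0.0, -0.0]
ft_force: [-0.5, -0.0, -2.4]
gripper_width: 0.203
```

```bash
python3 g.py .5164 -.0179 .320 100.6;python3 - <<'E'
from h import *
c=camera("side");crop(c,"s3z.png",230,150,370,255,5)
E
```

```text
t 5.5 pos [ 0.5166 -0.0153  0.3537] yaw 100.67 g 0.203 F [-0.5 -0.  -2.4] M [-0.05  0.04  0.01] q [-0.3   0.44  0.31  2.14 -0.23  0.6   0.35]
[-0.0025, -0.0006, 0.0337, 0.0, -0.03, 0.07]
```

View pics/s3z.png

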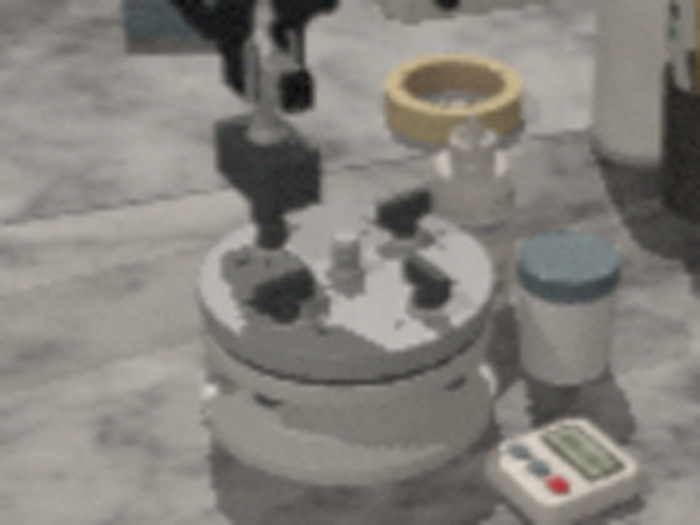

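>>> send_rows:
  deltas:
    - [-0.002,-0.0006,0.008,0,0,0,-1]
    - [-0.002,-0.0006,0.014,0,0,0,-1]
    - [-0.002,-0.0006,0.02,0,0,0,-1]
    - [-0.002,-0.0006,0.026,0,0,0,-1]
    - [-0.002,-0.0006,0.031,0,0,0,-1]
    - [-0.002,-0.0006,0.0335,0,0,0,-1]

```text
t: 6.15
ee_pos: [0.5165, -0.0185, 0.3204]
orientation: [0.639, 0.769, -0.0, -0.0]
ft_force: [-0.4, -0.1, -3.3]
gripper_width: 0.199
```

```bash
python3 g.py .5164 -.0179 .320 100.6
```

```text
t 6.15 pos [ 0.5165 -0.0185  0.3204] yaw 100.58 g 0.199 F [-0.4 -0.1 -3.3] M [-0.04  0.03  0.04] q [-0.27  0.49  0.27  2.16 -0.26  0.52  0.39]
[0.0006, 0.0, 0.0004, -0.03, -0.0, -0.02]
```

>>> send_rows:
  deltas:
    - [0,0,0,0,0,6,-1]
    - [0,0,0,0,0,12,-1]
    - [0,0,0,0,0,17,-1]
    - [0,0,0,0,0,22,-1]

```text
t: 6.55
ee_pos: [0.5159, -0.0188, 0.3208]
orientation: [0.775, 0.632, -0.001, -0.001]
ft_force: [-2.2, -1.0, -2.1]
gripper_width: 0.2
```

```bash
python3 g.py .5164 -.0179 .320 59
```

```text
t 6.55 pos [ 0.5159 -0.0188  0.3208] yaw 78.38 g 0.2 F [-2.2 -1.  -2.1] M [-0.38  0.68  0.16] q [-0.35  0.5   0.39  2.17 -0.37  0.53  0.12]
[0.0009, 0.0004, 0.0008, -0.09, 0.04, 19.38]
```

>>> send_rows:
  deltas:
    - [0.0008,0,0,0,0,6,-1]
    - [0.0008,0,0,0,0,12,-1]
    - [0.0008,0,0,0,0,17,-1]
    - [0.0008,0,0,0,0,19,-1]
    - [0.0008,0,0,0,0,19,-1]

```text
t: 7.05
ee_pos: [0.516, -0.0177, 0.3207]
orientation: [0.868, 0.497, -0.001, -0.0]
ft_force: [-3.2, -0.1, -2.1]
gripper_width: 0.198
```

```bash
python3 g.py .5164 -.0179 .320 59;python3 - <<'E'
from h import *
c=camera("side");crop(c,"s4z.png",230,150,370,255,5)
E
```

```text
t 7.05 pos [ 0.516  -0.0177  0.3207] yaw 59.62 g 0.198 F [-3.2 -0.1 -2.1] M [-0.14  0.94  0.04] q [-0.41  0.52  0.49  2.17 -0.46  0.55 -0.11]
[0.0, 0.0004, 0.0007, -0.09, 0.05, 0.62]
```

View pics/s4z.png

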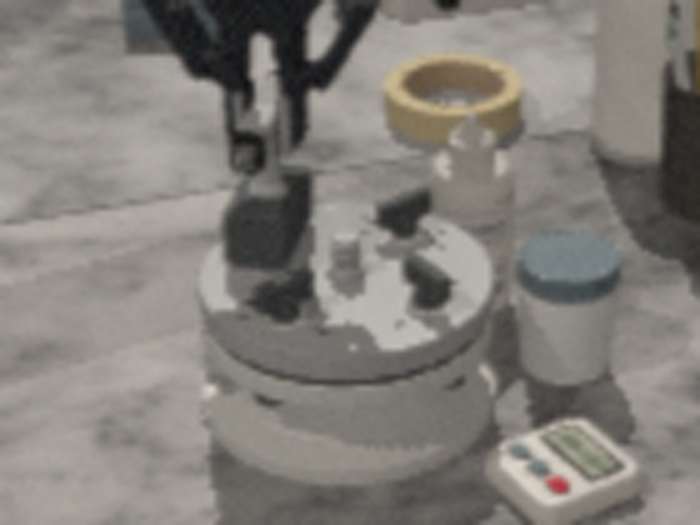

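```bash
python3 g.py .5808 -.1071 .357 110
```

```text
t 7.1 pos [ 0.5162 -0.0175  0.3207] yaw 59.7 g 0.201 F [-3.3  0.6 -3.2] M [-0.04  1.    0.07] q [-0.41  0.52  0.49  2.17 -0.46  0.55 -0.11]
[-0.0448, 0.1009, -0.0364, -0.09, -0.01, -50.3]
```

>>> send_rows:
  deltas:
    - [0,0,-0.012,0,0,-3,-1]
    - [0,0,-0.028,0,0,-8,-1]
    - [-0.005,0.01,-0.0364,0,0,-16,-1]
    - [-0.02,0.04,-0.0364,0,0,-24,-1]
    - [-0.035,0.08,-0.0364,0,0,-32,-1]
    - [-0.0448,0.1009,-0.0364,0,0,-41,-1]
    - [-0.0448,0.1009,-0.0364,0,0,-50.3,-1]
    - [-0.0448,0.1009,-0.0364,0,0,-50.3,-1]

```text
t: 7.9
ee_pos: [0.5817, -0.1084, 0.3577]
orientation: [0.573, 0.819, 0.001, 0.001]
ft_force: [-0.1, -0.3, -2.0]
gripper_width: 0.203
```

```bash
python3 g.py .5808 -.1071 .357 110;python3 - <<'E'
from h import *
s=state();c=camera("wrist");cv2.imwrite("pics/w4.png",c["frame"][...,::-1]);np.savez("w4.npz",**{k:v for k,v in c.items()},pos=s["ee_pos"],ori=s["orientation"])
crop(c,"w4z.png",200,40,440,240,3)
E
```

```text
t 7.9 pos [ 0.5817 -0.1084  0.3577] yaw 110.03 g 0.203 F [-0.1 -0.3 -2. ] M [0.03 0.03 0.02] q [-0.09  0.51  0.26  1.97 -0.2   0.69  0.64]
[0.0015, -0.0004, 0.0007, 0.12, 0.02, 0.03]
```

View pics/w4z.png

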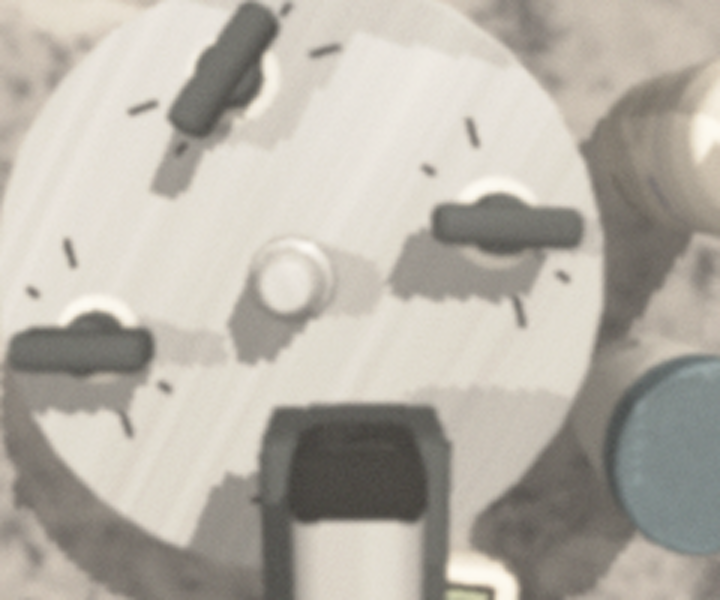

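```bash
cat > m.py <<'E'
from h import *
def meas(npz,off,k,L,W,zt=.110):
    d=np.load(npz);c={x:d[x] for x in("fov_y","cx","cy","hand_eye")};s={"ee_pos":d["pos"],"orientation":d["ori"]}
    f=lambda P,z:wp2w(c,s,np.array(P)/k+off,z)[:,:2]
    for n in L:
        p=f(L[n],.085);a=np.degrees(np.arctan2(*(p[1]-p[0])[::-1]))%180;w=f(W[n],zt);b=np.degrees(np.arctan2(*(w[1]-w[0])[::-1]))%180
        h=35.8 if n in"24" else 125.8
        print(n,"pos",p.mean(0).round(4),"home",a.round(1),"wing",b.round(1),"q(marks)",(1.3-np.radians((b-a+20)%180-20)).round(3),"q(nom)",(1.3-np.radians((b-h+20)%180-20)).round(3),"len",np.hypot(*(w[1]-w[0])).round(4),"wctr",w.mean(0).round(4))
E
python3 - <<'E'
from m import *
meas("w4.npz",[200,40],3,{"2":[(143,107),(325,50)],"1":[(472,132),(520,312)],"3":[(70,253),(127,424)]},{"2":[(258,10),(189,128)],"1":[(436,223),(580,227)],"3":[(12,352),(150,346)]})
E
```

```text
2 pos [ 0.5161 -0.0176] home 35.9 wing 79.7 q(marks) 0.534 q(nom) 0.533 len 0.0319 wctr [ 0.5174 -0.0182]
1 pos [ 0.5929 -0.0301] home 126.1 wing 20.1 q(marks) 0.007 q(nom) 0.003 len 0.0341 wctr [ 0.5919 -0.0301]
3 pos [ 0.5038 -0.0947] home 125.8 wing 20.8 q(marks) -0.008 q(nom) -0.009 len 0.0356 wctr [ 0.5054 -0.0923]
```

```bash
python3 g.py .5163 -.0178 .357 76
```

```text
t 7.95 pos [ 0.5813 -0.1077  0.3576] yaw 109.88 g 0.2 F [ 0.5 -0.3 -2.6] M [-0.01 -0.02 -0.01] q [-0.09  0.51  0.26  1.97 -0.2   0.69  0.64]
[0.1067, -0.0306, 0.0006, 0.08, -0.03, 33.88]
```

>>> send_rows:
  deltas:
    - [0.04,-0.011,0,0,0,8,-1]
    - [0.08,-0.023,0,0,0,16,-1]
    - [0.1067,-0.0306,0,0,0,24,-1]
    - [0.1067,-0.0306,0,0,0,32,-1]
    - [0.1067,-0.0306,0,0,0,33.9,-1]
    - [0.1067,-0.0306,0.01,0,0,33.9,-1]

```text
t: 8.55
ee_pos: [0.5166, -0.017, 0.3482]
orientation: [0.788, 0.616, 0.001, 0.001]
ft_force: [1.0, -0.4, -2.8]
gripper_width: 0.201
```

```bash
python3 g.py .5163 -.0178 .320 76
```

```text
t 8.55 pos [ 0.5166 -0.017   0.3482] yaw 76.07 g 0.201 F [ 1.  -0.4 -2.8] M [-0.09  0.02  0.02] q [-0.39  0.46  0.44  2.15 -0.35  0.59  0.05]
[-0.0009, -0.0002, 0.0282, 0.18, -0.04, 0.07]
```

>>> send_rows:
  deltas:
    - [-0.0005,0,0.008,0,0,0,-1]
    - [-0.0005,0,0.016,0,0,0,-1]
    - [-0.0005,0,0.024,0,0,0,-1]
    - [-0.0005,0,0.0282,0,0,0,-1]
    - [-0.0005,0,0.0282,0,0,5,-1]

```text
t: 9.05
ee_pos: [0.5157, -0.0186, 0.3183]
orientation: [0.815, 0.58, -0.0, -0.0]
ft_force: [-0.4, -0.5, -3.2]
gripper_width: 0.199
```

```bash
python3 g.py .5163 -.0178 .320 53
```

```text
t 9.05 pos [ 0.5157 -0.0186  0.3183] yaw 70.91 g 0.199 F [-0.4 -0.5 -3.2] M [ 0.03  0.04 -0.01] q [-0.37  0.51  0.42  2.17 -0.41  0.53  0.03]
[0.0009, 0.0003, -0.0017, -0.06, 0.03, 17.91]
```

>>> send_rows:
  deltas:
    - [0.0006,0,-0.001,0,0,5,-1]
    - [0.0006,0,-0.001,0,0,9,-1]
    - [0.0006,0,-0.001,0,0,9,-1]

```text
t: 9.35
ee_pos: [0.516, -0.0175, 0.3199]
orientation: [0.857, 0.515, -0.0, -0.0]
ft_force: [0.2, -0.5, -3.2]
gripper_width: 0.204
```

```bash
python3 g.py .5163 -.0178 .320 53
```

```text
t 9.35 pos [ 0.516  -0.0175  0.3199] yaw 61.93 g 0.204 F [ 0.2 -0.5 -3.2] M [-0.04  0.   -0.04] q [-0.41  0.52  0.47  2.17 -0.45  0.54 -0.09]
[-0.0001, 0.0004, -0.0001, -0.02, 0.03, 8.93]
```

>>> send_rows:
  deltas:
    - [0,0.0003,0,0,0,4,-1]
    - [0,0.0003,0,0,0,8,-1]
    - [0,0.0003,0,0,0,9.5,-1]
    - [0,0.0003,0,0,0,9.5,-1]

```text
t: 9.75
ee_pos: [0.5159, -0.0176, 0.3199]
orientation: [0.897, 0.443, -0.001, -0.0]
ft_force: [-2.4, -1.0, -3.0]
gripper_width: 0.199
```

```bash
python3 g.py .5808 -.1071 .357 110
```

```text
t 9.75 pos [ 0.5159 -0.0176  0.3199] yaw 52.59 g 0.199 F [-2.4 -1.  -3. ] M [-0.03  0.73  0.09] q [-0.44  0.53  0.52  2.18 -0.5   0.56 -0.2 ]
[-0.0317, 0.1059, -0.0372, -0.08, 0.01, -57.41]
```

Lift and go over nut 4, looking back at nut 2.

>>> send_rows:
  deltas:
    - [0,0,-0.012,0,0,-4,-1]
    - [0,0,-0.028,0,0,-11,-1]
    - [-0.004,0.012,-0.0372,0,0,-19,-1]
    - [-0.014,0.045,-0.0372,0,0,-27,-1]
    - [-0.025,0.085,-0.0372,0,0,-35,-1]
    - [-0.0317,0.1059,-0.0372,0,0,-43,-1]
    - [-0.0317,0.1059,-0.0372,0,0,-51,-1]
    - [-0.0317,0.1059,-0.0372,0,0,-57.4,-1]

```text
t: 10.55
ee_pos: [0.5815, -0.1086, 0.3574]
orientation: [0.572, 0.82, 0.0, 0.001]
ft_force: [-1.2, 0.4, -2.1]
gripper_width: 0.201
```

```bash
python3 g.py .5808 -.1071 .357 110;python3 - <<'E'
from h import *
s=state();c=camera("wrist");np.savez("w5.npz",**{k:v for k,v in c.items()},pos=s["ee_pos"],ori=s["orientation"])
crop(c,"w5z.png",200,20,440,220,3)
E
```

```text
t 10.55 pos [ 0.5815 -0.1086  0.3574] yaw 110.22 g 0.201 F [-1.2  0.4 -2.1] M [ 0.01  0.02 -0.03] q [-0.09  0.51  0.26  1.97 -0.2   0.69  0.65]
[0.0016, -0.0001, 0.0004, 0.06, 0.05, 0.22]
```

View pics/w5z.png

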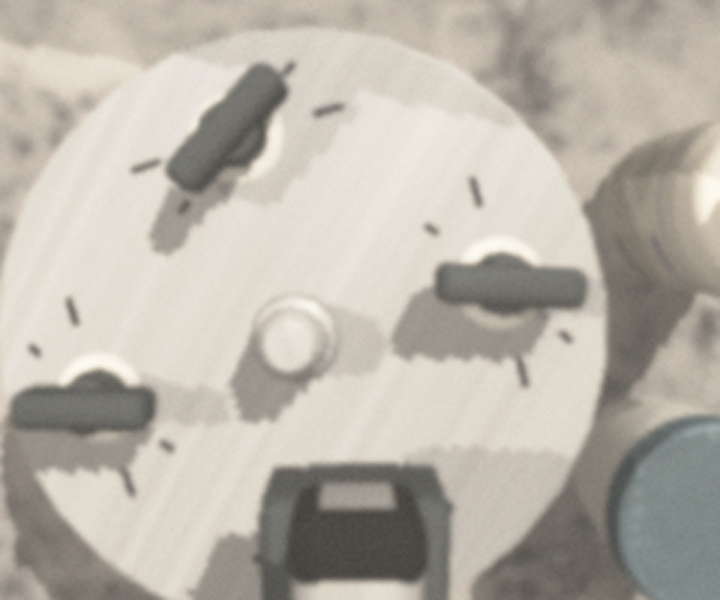

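Run:
```python
from m import *
meas("w5.npz",[200,20],3,{"2":[(146,165),(329,108)],"1":[(475,192),(523,372)],"3":[(72,311),(129,483)]},{"2":[(270,72),(182,182)],"1":[(440,284),(584,287)],"3":[(14,411),(152,406)]})
```

```text
2 pos [ 0.5161 -0.0175] home 36.0 wing 71.4 q(marks) 0.682 q(nom) 0.679 len 0.0327 wctr [ 0.5171 -0.0182]
1 pos [ 0.5929 -0.0302] home 126.3 wing 20.8 q(marks) 0.0 q(nom) -0.008 len 0.0341 wctr [ 0.5921 -0.0302]
3 pos [ 0.5038 -0.0947] home 126.0 wing 20.6 q(marks) -0.002 q(nom) -0.005 len 0.0355 wctr [ 0.5054 -0.0926]
```

```bash
python3 g.py .5807 -.1071 .320 110
```

```text
t 10.6 pos [ 0.5813 -0.1082  0.3575] yaw 110.57 g 0.202 F [-0.1  0.7 -2.1] M [-0.01  0.01  0.  ] q [-0.09  0.51  0.26  1.97 -0.2   0.69  0.65]
[0.0013, -0.0002, 0.0375, 0.06, 0.05, 0.57]
```

>>> send_rows:
  deltas:
    - [0.0005,0,0.008,0,0,0,-1]
    - [0.0005,0,0.016,0,0,0,-1]
    - [0.0005,0,0.024,0,0,0,-1]
    - [0.0005,0,0.032,0,0,0,-1]
    - [0.0005,0,0.037,0,0,0,-1]
    - [0.0005,0,0.037,0,0,2,-1]

```text
t: 11.2
ee_pos: [0.5806, -0.1066, 0.3194]
orientation: [0.589, 0.808, -0.0, -0.001]
ft_force: [0.5, 0.5, -2.6]
gripper_width: 0.197
```

```bash
python3 g.py .5807 -.1071 .320 54
```

```text
t 11.2 pos [ 0.5806 -0.1066  0.3194] yaw 107.81 g 0.197 F [ 0.5  0.5 -2.6] M [0.01 0.06 0.09] q [-0.09  0.56  0.25  2.   -0.23  0.61  0.63]
[-0.0005, -0.0001, -0.0006, -0.09, 0.01, 53.81]
```

>>> send_rows:
  deltas:
    - [0,0,0,0,0,8,-1]
    - [0,0,0,0,0,16,-1]
    - [0,0,0,0,0,24,-1]
    - [0,0,0,0,0,32,-1]
    - [0,0,0,0,0,40,-1]
    - [0,0,0,0,0,48,-1]
    - [0,0,0,0,0,53.5,-1]
    - [0,0,0,0,0,53.5,-1]

```text
t: 12.0
ee_pos: [0.5803, -0.1067, 0.3203]
orientation: [0.89, 0.456, -0.001, -0.0]
ft_force: [-2.3, -0.1, -2.6]
gripper_width: 0.196
```

```bash
python3 g.py .5932 -.0302 .357 200
```

```text
t 12.0 pos [ 0.5803 -0.1067  0.3203] yaw 54.21 g 0.196 F [-2.3 -0.1 -2.6] M [0.05 0.51 0.04] q [-0.26  0.6   0.53  2.01 -0.49  0.65 -0.04]
[0.0696, -0.0343, -0.0367, -0.1, -0.04, -145.79]
```

>>> send_rows:
  deltas:
    - [0,0,-0.012,0,0,-4,-1]
    - [0,0,-0.028,0,0,-11,-1]
    - [0,0,-0.04,0,0,-19,-1]
    - [0,0,-0.05,0,0,-27,-1]
    - [0.005,-0.002,-0.05,0,0,-35,-1]
    - [0.015,-0.007,-0.05,0,0,-43,-1]
    - [0.025,-0.012,-0.05,0,0,-51,-1]
    - [0.035,-0.017,-0.05,0,0,-59,-1]

```text
t: 12.8
ee_pos: [0.5877, -0.0679, 0.3709]
orientation: [0.546, 0.838, 0.001, 0.001]
ft_force: [1.7, 0.0, -2.6]
gripper_width: 0.201
```

```bash
python3 g.py .5932 -.0302 .37 200
```

```text
t 12.8 pos [ 0.5877 -0.0679  0.3709] yaw 113.81 g 0.201 F [ 1.7  0.  -2.6] M [-0.04 -0.06  0.  ] q [-0.17  0.49  0.27  1.96 -0.2   0.72  0.64]
[0.0322, 0.0202, 0.0009, 0.05, 0.09, -86.19]
```

>>> send_rows:
  deltas:
    - [0.005,0.003,0,0,0,-8.5,-1]
    - [0.01,0.006,0,0,0,-17,-1]
    - [0.015,0.01,0,0,0,-25.5,-1]
    - [0.02,0.013,0,0,0,-34,-1]
    - [0.026,0.016,0,0,0,-42.5,-1]
    - [0.0322,0.0202,0,0,0,-51,-1]
    - [0.0322,0.0202,0,0,0,-59.5,-1]
    - [0.0322,0.0202,0,0,0,-68,-1]

```text
t: 13.6
ee_pos: [0.5934, -0.0304, 0.3709]
orientation: [-0.016, 1.0, 0.0, 0.001]
ft_force: [-0.2, -0.5, -3.3]
gripper_width: 0.2
```

>>> send_rows:
  deltas:
    - [0,0,0,0,0,-8.5,-1]
    - [0,0,0,0,0,-17,-1]
    - [0,0,0,0,0,-17.5,-1]
    - [0,0,0,0,0,-17.5,-1]

```text
t: 14.0
ee_pos: [0.5933, -0.0311, 0.3706]
orientation: [-0.162, 0.987, 0.0, 0.0]
ft_force: [0.2, 0.2, -3.1]
gripper_width: 0.201
```

```bash
python3 g.py .5932 -.0302 .32 200;python3 - <<'E'
from h import *
s=state();c=camera("wrist");cv2.imwrite("pics/w6.png",c["frame"][...,::-1]);np.savez("w6.npz",**{k:v for k,v in c.items()},pos=s["ee_pos"],ori=s["orientation"])
crop(c,"w6z.png",160,90,400,290,3)
E
```

```text
t 14.0 pos [ 0.5933 -0.0311  0.3706] yaw -161.31 g 0.201 F [ 0.2  0.2 -3.1] M [ 0.01  0.01 -0.  ] q [ 0.06  0.49 -0.15  1.93  0.11  0.73  1.74]
[-0.0002, 0.0008, 0.0506, 0.0, 0.05, -1.31]
```

View pics/w6.png

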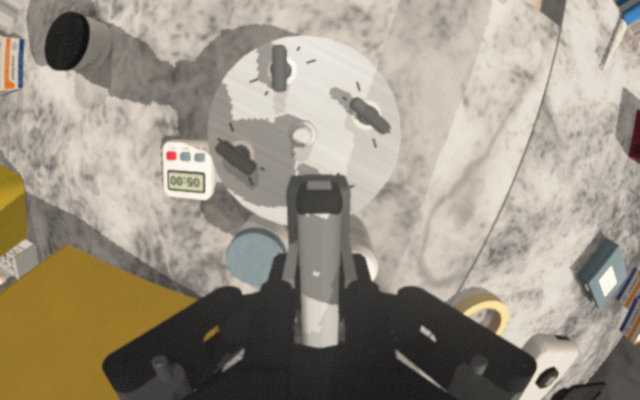

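View pics/w6z.png

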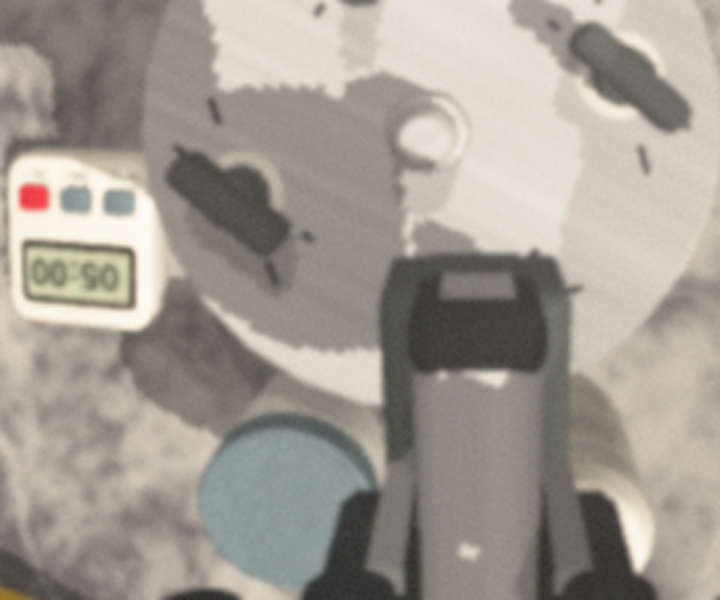

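Run:
```python
from m import *
meas("w6.npz",[160,90],3,{"4":[(215,110),(272,273)]},{"4":[(172,170),(285,240)]})
meas("w6.npz",[160,90],3,{"4":[(178,150),(308,237)]},{"4":[(172,170),(285,240)]})
```

```text
4 pos [ 0.5802 -0.1064] home 35.5 wing 75.7 q(marks) 0.599 q(nom) 0.604 len 0.0349 wctr [ 0.5787 -0.1045]
4 pos [ 0.5805 -0.1066] home 73.6 wing 75.7 q(marks) 1.264 q(nom) 0.604 len 0.0349 wctr [ 0.5787 -0.1045]
```

>>> send_rows:
  deltas:
    - [0,0.0006,0.012,0,0,-1,-1]
    - [0,0.0006,0.022,0,0,-1,-1]
    - [0,0.0006,0.03,0,0,-1,-1]
    - [0,0.0006,0.038,0,0,-1,-1]
    - [0,0.0006,0.045,0,0,-1,-1]
    - [0,0.0006,0.0505,0,0,-1,-1]
    - [0,0.0006,0.0505,0,0,1,-1]

```text
t: 14.75
ee_pos: [0.5927, -0.0297, 0.3189]
orientation: [-0.155, 0.988, 0.0, -0.001]
ft_force: [-1.3, 2.5, -4.0]
gripper_width: 0.202
```

```bash
python3 g.py .5932 -.0302 .32 143
```

```text
t 14.75 pos [ 0.5927 -0.0297  0.3189] yaw -162.16 g 0.202 F [-1.3  2.5 -4. ] M [ 0.67  0.24 -0.  ] q [ 0.05  0.55 -0.14  1.98  0.12  0.62  1.71]
[-0.0003, -0.0006, -0.0011, 0.03, -0.09, 54.84]
```

>>> send_rows:
  deltas:
    - [0,-0.0003,-0.001,0,0,3,-1]
    - [0,-0.0003,-0.001,0,0,3,-1]

```text
t: 14.95
ee_pos: [0.5927, -0.03, 0.3207]
orientation: [-0.129, 0.992, 0.0, -0.001]
ft_force: [-2.5, 3.1, -3.4]
gripper_width: 0.198
```

```bash
python3 g.py .5932 -.0302 .32 143;python3 - <<'E'
from h import *
c=camera("side");crop(c,"s6z.png",230,150,370,255,5)
E
```

```text
t 14.95 pos [ 0.5927 -0.03    0.3207] yaw -165.21 g 0.198 F [-2.5  3.1 -3.4] M [ 0.99  0.49 -0.03] q [ 0.04  0.55 -0.12  1.98  0.11  0.62  1.68]
[-0.0005, -0.0004, 0.0007, 0.01, -0.08, 51.79]
```

View pics/s6z.png

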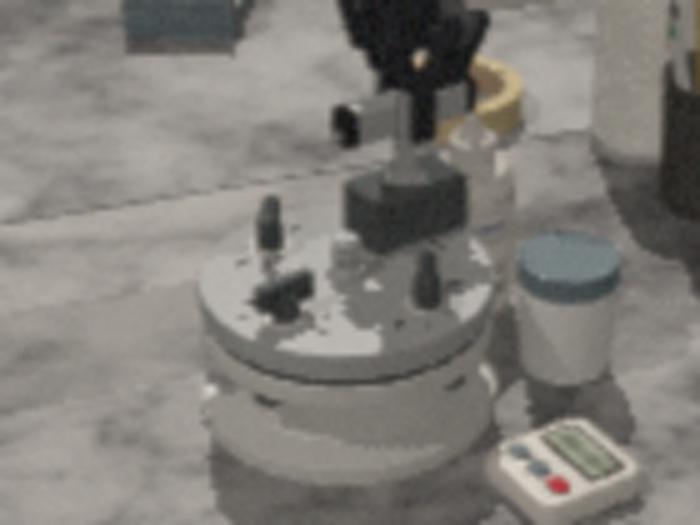

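>>> send_rows:
  deltas:
    - [0.0004,0.0013,-0.001,0,0,7,-1]
    - [0.0004,0.0013,-0.001,0,0,15,-1]
    - [0.0004,0.0013,-0.001,0,0,23,-1]
    - [0.0004,0.0013,-0.001,0,0,31,-1]
    - [0.0004,0.0013,-0.001,0,0,39,-1]
    - [0.0004,0.0013,-0.001,0,0,46,-1]
    - [0.0004,0.0013,-0.001,0,0,51.5,-1]
    - [0.0004,0.0013,-0.001,0,0,51.5,-1]

```text
t: 15.8
ee_pos: [0.5923, -0.0291, 0.322]
orientation: [0.314, 0.949, -0.0, 0.0]
ft_force: [-0.3, 1.7, -3.6]
gripper_width: 0.195
```

```bash
python3 g.py .5038 -.0945 .358 200
```

```text
t 15.8 pos [ 0.5923 -0.0291  0.322 ] yaw 143.38 g 0.195 F [-0.3  1.7 -3.6] M [0.34 0.01 0.04] q [-0.14  0.55  0.14  1.99 -0.13  0.61  1.01]
[0.032, -0.1053, -0.036, -0.02, 0.01, -56.62]
```

>>> send_rows:
  deltas:
    - [0,0,-0.012,0,0,-4,-1]
    - [0,0,-0.028,0,0,-11,-1]
    - [0.005,-0.015,-0.036,0,0,-19,-1]
    - [0.015,-0.05,-0.036,0,0,-27,-1]
    - [0.027,-0.09,-0.036,0,0,-35,-1]
    - [0.032,-0.1053,-0.036,0,0,-43,-1]
    - [0.032,-0.1053,-0.036,0,0,-51,-1]
    - [0.032,-0.1053,-0.036,0,0,-56.6,-1]

```text
t: 16.6
ee_pos: [0.5035, -0.0962, 0.3586]
orientation: [-0.177, 0.984, -0.001, 0.001]
ft_force: [0.9, -0.1, -3.0]
gripper_width: 0.199
```

```bash
python3 g.py .5035 -.0942 .321 200;python3 - <<'E'
from h import *
s=state();c=camera("wrist");cv2.imwrite("pics/w7.png",c["frame"][...,::-1]);np.savez("w7.npz",**{k:v for k,v in c.items()},pos=s["ee_pos"],ori=s["orientation"])
E
```

```text
t 16.6 pos [ 0.5035 -0.0962  0.3586] yaw -159.61 g 0.199 F [ 0.9 -0.1 -3. ] M [ 0.05 -0.03  0.01] q [ 0.19  0.42 -0.15  2.12  0.11  0.61  1.89]
[-0.0007, 0.0019, 0.0376, -0.1, 0.07, 0.39]
```

View pics/w7.png

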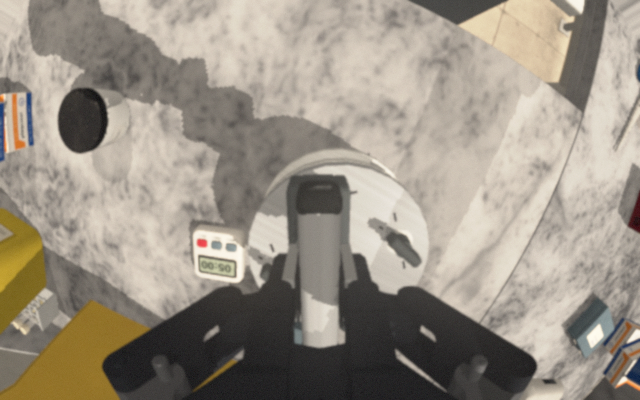

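>>> send_rows:
  deltas:
    - [-0.0004,0.0012,0.009,0,0,0,-1]
    - [-0.0004,0.0012,0.017,0,0,0,-1]
    - [-0.0004,0.0012,0.025,0,0,0,-1]
    - [-0.0004,0.0012,0.032,0,0,0,-1]
    - [-0.0004,0.0012,0.0372,0,0,0,-1]
    - [-0.0004,0.0012,0.0372,0,0,2,-1]

```text
t: 17.25
ee_pos: [0.5037, -0.0934, 0.3198]
orientation: [-0.156, 0.988, 0.0, -0.001]
ft_force: [-0.0, 1.0, -2.8]
gripper_width: 0.199
```

```bash
python3 g.py .5033 -.0940 .322 143
```

```text
t 17.25 pos [ 0.5037 -0.0934  0.3198] yaw -162.08 g 0.199 F [-0.   1.  -2.8] M [-0.02 -0.    0.05] q [ 0.16  0.47 -0.12  2.16  0.11  0.52  1.84]
[0.0005, -0.0004, -0.0022, -0.01, -0.09, 54.92]
```

>>> send_rows:
  deltas:
    - [0.0004,-0.0002,-0.0015,0,0,8,-1]
    - [0.0004,-0.0002,-0.0015,0,0,16,-1]
    - [0.0004,-0.0002,-0.0015,0,0,24,-1]
    - [0.0004,-0.0002,-0.0015,0,0,32,-1]
    - [0.0004,-0.0002,-0.0015,0,0,40,-1]
    - [0.0004,-0.0002,-0.0015,0,0,48,-1]
    - [0.0004,-0.0002,-0.0015,0,0,54.5,-1]
    - [0.0004,-0.0002,-0.0015,0,0,54.5,-1]

```text
t: 18.05
ee_pos: [0.5034, -0.0935, 0.3223]
orientation: [0.314, 0.949, -0.0, -0.0]
ft_force: [-0.4, -0.3, -2.5]
gripper_width: 0.198
```

```bash
python3 g.py .5033 -.0940 .322 143
```

```text
t 18.05 pos [ 0.5034 -0.0935  0.3223] yaw 143.35 g 0.198 F [-0.4 -0.3 -2.5] M [0.05 0.07 0.09] q [-0.04  0.47  0.16  2.17 -0.15  0.51  1.16]
[-0.0002, -0.0005, 0.0003, -0.01, -0.0, 0.35]
```

```bash
python3 g.py .5815 -.1085 .358 110
```

```text
t 18.05 pos [ 0.5034 -0.0935  0.3223] yaw 143.35 g 0.198 F [-0.4 -0.3 -2.5] M [0.05 0.07 0.09] q [-0.04  0.47  0.16  2.17 -0.15  0.51  1.16]
[-0.0716, 0.0345, -0.0357, -0.02, -0.0, 33.35]
```

>>> send_rows:
  deltas:
    - [0,0,-0.012,0,0,-3,-1]
    - [0,0,-0.028,0,0,-3,-1]
    - [-0.01,0.005,-0.0357,0,0,4,-1]
    - [-0.03,0.014,-0.0357,0,0,12,-1]
    - [-0.055,0.026,-0.0357,0,0,20,-1]
    - [-0.0716,0.0345,-0.0357,0,0,28,-1]
    - [-0.0716,0.0345,-0.0357,0,0,33.4,-1]

```text
t: 18.75
ee_pos: [0.584, -0.1089, 0.3581]
orientation: [0.574, 0.819, 0.0, 0.001]
ft_force: [-0.6, 0.1, -2.6]
gripper_width: 0.2
```

```bash
python3 g.py .5157 -.017 .358 73;python3 - <<'E'
from h import *
s=state();c=camera("wrist");np.savez("w8.npz",**{k:v for k,v in c.items()},pos=s["ee_pos"],ori=s["orientation"])
crop(c,"w8z.png",200,20,440,220,3)
E
```

```text
t 18.75 pos [ 0.584  -0.1089  0.3581] yaw 109.96 g 0.2 F [-0.6  0.1 -2.6] M [ 0.04  0.08 -0.  ] q [-0.15  0.52  0.35  1.97 -0.27  0.7   0.71]
[0.1097, -0.0329, -0.0002, 0.16, 0.06, 36.96]
```

View pics/w8z.png

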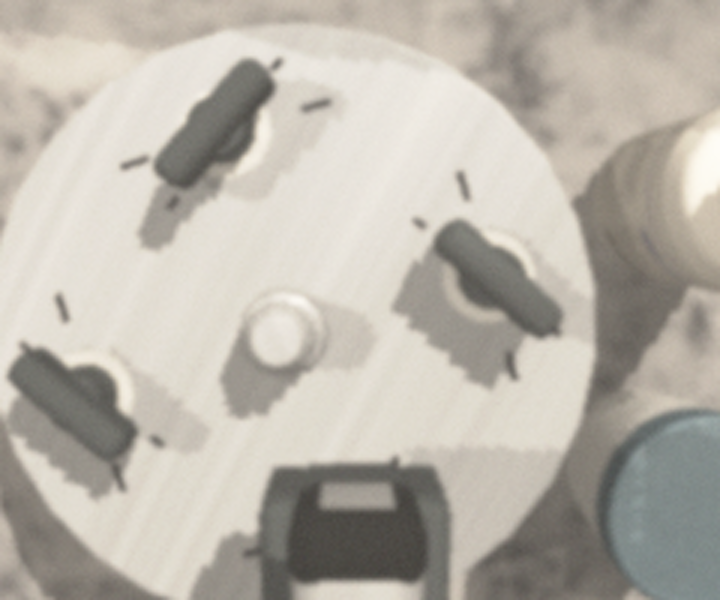

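Run:
```python
from m import *
meas("w8.npz",[200,20],3,{"2":[(134,162),(318,104)],"1":[(463,186),(511,366)],"3":[(62,307),(118,478)]},{"2":[(258,68),(170,178)],"1":[(446,227),(551,328)],"3":[(18,363),(125,450)]})
```

```text
2 pos [ 0.5162 -0.0176] home 35.7 wing 71.0 q(marks) 0.684 q(nom) 0.685 len 0.0328 wctr [ 0.5174 -0.0182]
1 pos [ 0.5928 -0.0303] home 125.9 wing 157.5 q(marks) 0.749 q(nom) 0.747 len 0.0342 wctr [ 0.5919 -0.0302]
3 pos [ 0.5035 -0.0946] home 125.5 wing 159.5 q(marks) 0.706 q(nom) 0.712 len 0.0345 wctr [ 0.5056 -0.0932]
```

>>> send_rows:
  deltas:
    - [0.03,-0.009,0,0,0,8,-1]
    - [0.07,-0.021,0,0,0,16,-1]
    - [0.1,-0.03,0,0,0,24,-1]
    - [0.1097,-0.0329,0,0,0,32,-1]
    - [0.1097,-0.0329,0,0,0,39,-1]
    - [0.1097,-0.0329,0,0,0,39,-1]

```text
t: 19.4
ee_pos: [0.5127, -0.0163, 0.358]
orientation: [0.813, 0.583, -0.0, -0.0]
ft_force: [-1.8, 0.8, -2.7]
gripper_width: 0.198
```

```bash
python3 g.py .5157 -.0172 .321 70
```

```text
t 19.4 pos [ 0.5127 -0.0163  0.358 ] yaw 71.26 g 0.198 F [-1.8  0.8 -2.7] M [ 0.   -0.05  0.02] q [-0.48  0.47  0.56  2.15 -0.42  0.63  0.05]
[0.0001, 0.0032, 0.037, -0.0, 0.0, 1.26]
```

>>> send_rows:
  deltas:
    - [0,0.003,0.006,0,0,0,-1]
    - [0,0.003,0.014,0,0,0,-1]
    - [0,0.003,0.022,0,0,0,-1]
    - [0,0.003,0.03,0,0,0,-1]
    - [0,0.003,0.036,0,0,0,-1]
    - [0,0.003,0.036,0,0,3,-1]

```text
t: 20.0
ee_pos: [0.5156, -0.0183, 0.3207]
orientation: [0.829, 0.56, -0.001, -0.0]
ft_force: [0.6, -0.5, -2.5]
gripper_width: 0.202
```

```bash
python3 g.py .5157 -.0172 .322 20
```

```text
t 20.0 pos [ 0.5156 -0.0183  0.3207] yaw 68.06 g 0.202 F [ 0.6 -0.5 -2.5] M [-0.01 -0.02  0.02] q [-0.43  0.53  0.52  2.18 -0.49  0.56  0.07]
[0.001, -0.0003, -0.0013, -0.06, 0.07, 48.06]
```

>>> send_rows:
  deltas:
    - [0.0006,0,-0.001,0,0,8,-1]
    - [0.0006,0,-0.001,0,0,16,-1]
    - [0.0006,0,-0.001,0,0,24,-1]
    - [0.0006,0,-0.001,0,0,31,-1]
    - [0.0006,0,-0.001,0,0,38,-1]
    - [0.0006,0,-0.001,0,0,44,-1]
    - [0.0006,0,-0.001,0,0,48,-1]

```text
t: 20.7
ee_pos: [0.5156, -0.0176, 0.3224]
orientation: [0.985, 0.173, -0.001, 0.0]
ft_force: [-2.4, -0.4, -1.3]
gripper_width: 0.2
```

```bash
python3 g.py .5157 -.0172 .322 15
```

```text
t 20.7 pos [ 0.5156 -0.0176  0.3224] yaw 19.89 g 0.2 F [-2.4 -0.4 -1.3] M [-0.28  0.53  0.16] q [-0.59  0.59  0.77  2.18 -0.71  0.64 -0.53]
[0.0002, -0.0004, 0.0004, 0.0, 0.08, 4.89]
```

>>> send_rows:
  deltas:
    - [0,0,0,0,0,2,-1]
    - [0,0,0,0,0,4,-1]
    - [0,0,0,0,0,5,-1]

```text
t: 21.0
ee_pos: [0.5157, -0.0175, 0.3225]
orientation: [0.991, 0.132, -0.001, 0.0]
ft_force: [-2.6, -2.2, -4.7]
gripper_width: 0.201
```

```bash
python3 g.py .5157 -.0172 .322 15
```

```text
t 21.0 pos [ 0.5157 -0.0175  0.3225] yaw 15.14 g 0.201 F [-2.6 -2.2 -4.7] M [-0.65  0.77  1.17] q [-0.61  0.6   0.8   2.18 -0.73  0.65 -0.59]
[0.0001, -0.0003, 0.0005, 0.01, 0.09, 0.14]
```

```bash
python3 g.py .5803 -.1066 .358 73
```

```text
t 21.0 pos [ 0.5157 -0.0175  0.3225] yaw 15.14 g 0.201 F [-2.6 -2.2 -4.7] M [-0.65  0.77  1.17] q [-0.61  0.6   0.8   2.18 -0.73  0.65 -0.59]
[0.0391, 0.1029, -0.0355, -0.03, 0.09, -57.86]
```

>>> send_rows:
  deltas:
    - [0,0,0,0,0,-6,-1]
    - [0,0,-0.015,0,0,-11,-1]
    - [0,0,-0.03,0,0,-18,-1]
    - [0.006,0.017,-0.0355,0,0,-26,-1]
    - [0.018,0.05,-0.0355,0,0,-34,-1]
    - [0.032,0.085,-0.0355,0,0,-42,-1]
    - [0.0391,0.1029,-0.0355,0,0,-50,-1]
    - [0.0391,0.1029,-0.0355,0,0,-58,-1]

```text
t: 21.8
ee_pos: [0.5822, -0.1096, 0.3588]
orientation: [0.803, 0.596, 0.001, 0.002]
ft_force: [-0.3, 0.9, -2.9]
gripper_width: 0.198
```

>>> send_rows:
  deltas:
    - [0,0,0,0,0,0,-1]

```text
t: 21.9
ee_pos: [0.5808, -0.1076, 0.3585]
orientation: [0.804, 0.595, 0.001, 0.0]
ft_force: [-0.2, -0.3, -2.5]
gripper_width: 0.201
```

```bash
python3 g.py .5803 -.1066 .321 73
python3 - <<'E'
from h import *
s=state();c=camera("wrist");np.savez("w9.npz",**{k:v for k,v in c.items()},pos=s["ee_pos"],ori=s["orientation"])
crop(c,"w9z.png",180,20,460,240,2.8)
E
```

```text
t 21.9 pos [ 0.5808 -0.1076  0.3585] yaw 73.07 g 0.201 F [-0.2 -0.3 -2.5] M [0.03 0.   0.01] q [-0.27  0.55  0.54  1.98 -0.41  0.72  0.22]
[0.0008, -0.0009, 0.0375, 0.06, -0.06, 0.07]
```

View pics/w9z.png

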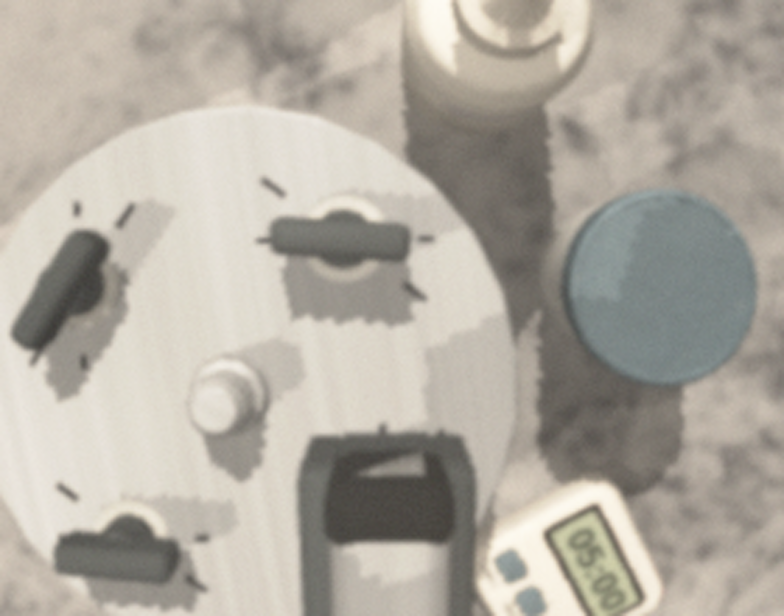

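Run:
```python
from m import *
meas("w9.npz",[180,20],2.8,{"2":[(125,214),(37,357)]},{"2":[(92,238),(26,340)]})
```

```text
2 pos [ 0.5157 -0.0182] home 36.6 wing 34.7 q(marks) 1.333 q(nom) 1.32 len 0.0329 wctr [ 0.519  -0.0185]
```

>>> send_rows:
  deltas:
    - [0.0004,-0.0007,0.009,0,0,0,-1]
    - [0.0004,-0.0007,0.017,0,0,0,-1]
    - [0.0004,-0.0007,0.025,0,0,0,-1]
    - [0.0004,-0.0007,0.032,0,0,0,-1]
    - [0.0004,-0.0007,0.037,0,0,0,-1]
    - [0.0004,-0.0007,0.037,0,0,4,-1]

```text
t: 22.55
ee_pos: [0.5798, -0.106, 0.3204]
orientation: [0.824, 0.567, -0.0, -0.0]
ft_force: [-0.4, 1.1, -1.3]
gripper_width: 0.201
```

```bash
python3 g.py .5801 -.1066 .322 20
```

```text
t 22.55 pos [ 0.5798 -0.106   0.3204] yaw 69.03 g 0.201 F [-0.4  1.1 -1.3] M [ 0.08 -0.04 -0.05] q [-0.26  0.6   0.52  2.01 -0.48  0.65  0.2 ]
[-0.0005, 0.0005, -0.0016, -0.05, 0.04, 49.03]
```

Nut 2 reads home (q≈1.3). Now nut 4.

>>> send_rows:
  deltas:
    - [-0.0003,0.0003,-0.001,0,0,8,-1]
    - [-0.0003,0.0003,-0.001,0,0,16,-1]
    - [-0.0003,0.0003,-0.001,0,0,24,-1]
    - [-0.0003,0.0003,-0.001,0,0,32,-1]
    - [-0.0003,0.0003,-0.001,0,0,39,-1]
    - [-0.0003,0.0003,-0.001,0,0,45,-1]
    - [-0.0003,0.0003,-0.001,0,0,50,-1]
    - [-0.0003,0.0003,-0.001,0,0,52.5,-1]

```text
t: 23.35
ee_pos: [0.58, -0.1066, 0.3222]
orientation: [0.99, 0.143, -0.001, 0.0]
ft_force: [-2.2, -1.3, -0.0]
gripper_width: 0.201
```

```bash
python3 g.py .5801 -.1066 .322 15
```

```text
t 23.35 pos [ 0.58   -0.1066  0.3222] yaw 16.46 g 0.201 F [-2.2 -1.3 -0. ] M [-0.4   0.51  0.94] q [-0.41  0.67  0.79  2.02 -0.71  0.74 -0.47]
[0.0001, 0.0, 0.0002, 0.05, 0.07, 1.46]
```

>>> send_rows:
  deltas:
    - [0,0,0,0,0,1.5,-1]
    - [0,0,0,0,0,2,-1]

```text
t: 23.55
ee_pos: [0.58, -0.1065, 0.3222]
orientation: [0.992, 0.128, -0.001, 0.0]
ft_force: [-2.3, -3.0, -1.9]
gripper_width: 0.199
```

```bash
python3 g.py .5924 -.0294 .37 157
```

```text
t 23.55 pos [ 0.58   -0.1065  0.3222] yaw 14.67 g 0.199 F [-2.3 -3.  -1.9] M [-0.73  0.72  1.35] q [-0.42  0.68  0.8   2.02 -0.72  0.75 -0.49]
[0.0315, -0.0714, -0.0479, -0.06, 0.08, -142.33]
```

>>> send_rows:
  deltas:
    - [0,0,0,0,0,-6,-1]
    - [0,0,-0.014,0,0,-11,-1]
    - [0,0,-0.03,0,0,-18,-1]
    - [0,0,-0.0479,0,0,-26,-1]
    - [0.004,-0.009,-0.0479,0,0,-34,-1]
    - [0.01,-0.022,-0.0479,0,0,-42,-1]
    - [0.016,-0.036,-0.0479,0,0,-50,-1]
    - [0.022,-0.05,-0.0479,0,0,-58,-1]

```text
t: 24.35
ee_pos: [0.589, -0.0518, 0.3704]
orientation: [0.805, 0.594, 0.001, -0.0]
ft_force: [-0.1, -0.6, -2.5]
gripper_width: 0.202
```

```bash
python3 g.py .5924 -.0294 .37 157
```

```text
t 24.35 pos [ 0.589  -0.0518  0.3704] yaw 72.85 g 0.202 F [-0.1 -0.6 -2.5] M [-0.01 -0.01  0.04] q [-0.39  0.54  0.57  1.97 -0.42  0.75  0.13]
[0.0224, -0.0034, 0.0004, 0.07, -0.03, -84.15]
```

>>> send_rows:
  deltas:
    - [0.004,-0.001,0,0,0,-8.5,-1]
    - [0.008,-0.001,0,0,0,-17,-1]
    - [0.012,-0.002,0,0,0,-25.5,-1]
    - [0.016,-0.003,0,0,0,-34,-1]
    - [0.02,-0.003,0,0,0,-42.5,-1]
    - [0.0224,-0.0034,0,0,0,-51,-1]
    - [0.0224,-0.0034,0,0,0,-59.5,-1]
    - [0.0224,-0.0034,0,0,0,-68,-1]

```text
t: 25.15
ee_pos: [0.5924, -0.0299, 0.3703]
orientation: [0.335, 0.942, 0.0, 0.0]
ft_force: [0.3, 0.1, -2.3]
gripper_width: 0.198
```

>>> send_rows:
  deltas:
    - [0,0,0,0,0,-8.5,-1]
    - [0,0,0,0,0,-14.5,-1]
    - [0,0,0,0,0,-14.5,-1]

```text
t: 25.45
ee_pos: [0.5923, -0.0303, 0.3704]
orientation: [0.216, 0.976, 0.001, 0.0]
ft_force: [-0.4, -0.6, -3.3]
gripper_width: 0.205
```

```bash
python3 g.py .5924 -.0294 .321 157
python3 - <<'E'
from h import *
s=state();c=camera("wrist");np.savez("w10.npz",**{k:v for k,v in c.items()},pos=s["ee_pos"],ori=s["orientation"])
crop(c,"w10z.png",160,70,420,270,3)
E
```

```text
t 25.45 pos [ 0.5923 -0.0303  0.3704] yaw 155.09 g 0.205 F [-0.4 -0.6 -3.3] M [ 0.03 -0.03  0.06] q [-0.15  0.48  0.15  1.95 -0.1   0.71  1.2 ]
[0.0003, 0.0008, 0.0494, 0.06, -0.01, -1.91]
```

View pics/w10z.png

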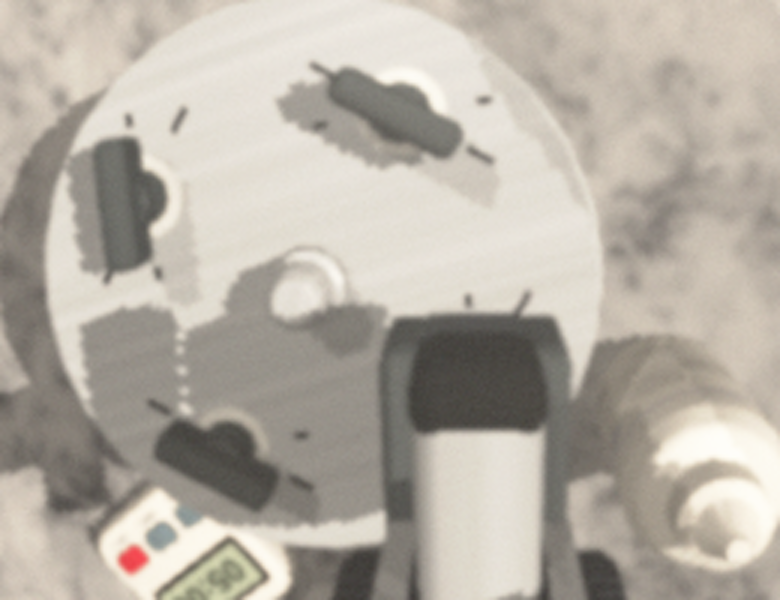

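>>> send_rows:
  deltas:
    - [0,0.0008,0.012,0,0,0,-1]
    - [0,0.0008,0.022,0,0,0,-1]
    - [0,0.0008,0.03,0,0,0,-1]
    - [0,0.0008,0.038,0,0,0,-1]
    - [0,0.0008,0.045,0,0,0,-1]
    - [0,0.0008,0.049,0,0,0,-1]
    - [0,0.0008,0.049,0,0,4,-1]

```text
t: 26.2
ee_pos: [0.5926, -0.0295, 0.3205]
orientation: [0.25, 0.968, -0.0, -0.0]
ft_force: [-0.1, 0.1, -2.6]
gripper_width: 0.2
```

```bash
python3 g.py .5924 -.0294 .322 107
```

```text
t 26.2 pos [ 0.5926 -0.0295  0.3205] yaw 151.04 g 0.2 F [-0.1  0.1 -2.6] M [ 0.07 -0.    0.02] q [-0.15  0.55  0.15  1.99 -0.14  0.61  1.16]
[0.0002, -0.0, -0.0015, -0.04, -0.03, 44.04]
```

>>> send_rows:
  deltas:
    - [0,0,-0.001,0,0,8,-1]
    - [0,0,-0.001,0,0,16,-1]
    - [0,0,-0.001,0,0,24,-1]
    - [0,0,-0.001,0,0,32,-1]
    - [0,0,-0.001,0,0,39,-1]
    - [0,0,-0.001,0,0,43,-1]
    - [0,0,-0.001,0,0,45,-1]

```text
t: 26.9
ee_pos: [0.5927, -0.0295, 0.3221]
orientation: [0.601, 0.799, -0.001, 0.0]
ft_force: [0.0, -2.9, -4.5]
gripper_width: 0.205
```

```bash
python3 g.py .5924 -.0294 .322 104
```

```text
t 26.9 pos [ 0.5927 -0.0295  0.3221] yaw 106.06 g 0.205 F [ 0.  -2.9 -4.5] M [-0.69  0.01  1.01] q [-0.3   0.57  0.38  2.   -0.35  0.63  0.59]
[0.0002, -0.0002, 0.0001, -0.02, 0.06, 2.06]
```

>>> send_rows:
  deltas:
    - [0,0,0,0,0,1.5,-1]
    - [0,0,0,0,0,2,-1]

```text
t: 27.1
ee_pos: [0.5926, -0.0295, 0.3222]
orientation: [0.614, 0.789, -0.0, 0.0]
ft_force: [0.6, -3.3, -5.1]
gripper_width: 0.203
```

```bash
python3 g.py .5035 -.0938 .358 157
```

```text
t 27.1 pos [ 0.5926 -0.0295  0.3222] yaw 104.17 g 0.203 F [ 0.6 -3.3 -5.1] M [-0.86 -0.    1.35] q [-0.31  0.58  0.39  2.   -0.36  0.63  0.56]
[-0.0405, -0.1022, -0.0358, -0.04, 0.02, -52.83]
```

>>> send_rows:
  deltas:
    - [0,0,0,0,0,-6,-1]
    - [0,0,-0.014,0,0,-11,-1]
    - [0,0,-0.03,0,0,-18,-1]
    - [-0.006,-0.015,-0.0358,0,0,-26,-1]
    - [-0.018,-0.045,-0.0358,0,0,-34,-1]
    - [-0.033,-0.083,-0.0358,0,0,-42,-1]
    - [-0.0405,-0.1022,-0.0358,0,0,-50,-1]
    - [-0.0405,-0.1022,-0.0358,0,0,-52.5,-1]

```text
t: 27.9
ee_pos: [0.5007, -0.0956, 0.3586]
orientation: [0.203, 0.979, 0.0, -0.001]
ft_force: [0.9, 0.4, -2.8]
gripper_width: 0.202
```

>>> send_rows:
  deltas:
    - [0,0,0,0,0,0,-1]

```text
t: 28.0
ee_pos: [0.5031, -0.0941, 0.3587]
orientation: [0.204, 0.979, 0.001, 0.001]
ft_force: [1.0, 0.7, -2.1]
gripper_width: 0.201
```

```bash
python3 g.py .5035 -.0938 .321 157
```

```text
t 28.0 pos [ 0.5031 -0.0941  0.3587] yaw 156.47 g 0.201 F [ 1.   0.7 -2.1] M [ 0.01 -0.06 -0.01] q [-0.03  0.41  0.14  2.14 -0.1   0.6   1.35]
[-0.0002, 0.0004, 0.0377, 0.08, 0.05, -0.53]
```

>>> send_rows:
  deltas:
    - [0,0.0004,0.009,0,0,0,-1]
    - [0,0.0004,0.017,0,0,0,-1]
    - [0,0.0004,0.025,0,0,0,-1]
    - [0,0.0004,0.032,0,0,0,-1]
    - [0,0.0004,0.037,0,0,0,-1]
    - [0,0.0004,0.037,0,0,4,-1]

```text
t: 28.6
ee_pos: [0.5035, -0.0931, 0.32]
orientation: [0.237, 0.971, -0.0, -0.001]
ft_force: [-0.1, 0.2, -1.9]
gripper_width: 0.198
```

```bash
python3 g.py .5035 -.0938 .322 107
```

```text
t 28.6 pos [ 0.5035 -0.0931  0.32  ] yaw 152.55 g 0.198 F [-0.1  0.2 -1.9] M [ 0.05 -0.02 -0.05] q [-0.03  0.48  0.15  2.17 -0.14  0.51  1.31]
[-0.0003, -0.0006, -0.002, -0.06, -0.06, 45.55]
```

>>> send_rows:
  deltas:
    - [0,-0.0003,-0.0015,0,0,8,-1]
    - [0,-0.0003,-0.0015,0,0,16,-1]
    - [0,-0.0003,-0.0015,0,0,24,-1]
    - [0,-0.0003,-0.0015,0,0,32,-1]
    - [0,-0.0003,-0.0015,0,0,39,-1]
    - [0,-0.0003,-0.0015,0,0,45,-1]
    - [0,-0.0003,-0.0015,0,0,47,-1]

```text
t: 29.3
ee_pos: [0.5034, -0.0935, 0.3222]
orientation: [0.605, 0.796, -0.001, 0.0]
ft_force: [-0.3, -3.6, -4.6]
gripper_width: 0.196
```

```bash
python3 g.py .5035 -.0938 .322 104
```

```text
t 29.3 pos [ 0.5034 -0.0935  0.3222] yaw 105.55 g 0.196 F [-0.3 -3.6 -4.6] M [-0.83  0.11  1.19] q [-0.2   0.5   0.39  2.18 -0.37  0.53  0.74]
[-0.0003, -0.0, 0.0002, -0.05, 0.07, 1.55]
```

>>> send_rows:
  deltas:
    - [0,0,0,0,0,1.5,-1]
    - [0,0,0,0,0,1.5,-1]
    - [0,0,0,0,0,-4,-1]
    - [0,0,-0.015,0,0,-4,-1]
    - [0,0,-0.033,0,0,-4,-1]
    - [0,0,-0.055,0,0,-4,-1]
    - [0,0,-0.055,0,0,-4,-1]

```text
t: 30.0
ee_pos: [0.504, -0.0936, 0.3797]
orientation: [0.577, 0.817, 0.002, 0.002]
ft_force: [-0.4, -0.3, -2.4]
gripper_width: 0.201
```

```bash
python3 g.py .480 .251 .375 115
```

```text
t 30.0 pos [ 0.504  -0.0936  0.3797] yaw 109.55 g 0.201 F [-0.4 -0.3 -2.4] M [-0.03 -0.06  0.03] q [-0.25  0.41  0.44  2.13 -0.28  0.66  0.73]
[0.3328, 0.0927, 0.0049, 0.25, 0.05, -5.45]
```

>>> send_rows:
  deltas:
    - [0.03,0.0085,0,0,0,0,-1]
    - [0.075,0.021,0,0,0,0,-1]
    - [0.12,0.033,0,0,0,0,-1]
    - [0.165,0.046,0,0,0,-2,-1]
    - [0.21,0.058,0,0,0,-3,-1]
    - [0.255,0.071,0,0,0,-4,-1]
    - [0.295,0.082,0,0,0,-5,-1]
    - [0.322,0.09,0,0,0,-5.5,-1]

```text
t: 30.8
ee_pos: [0.4793, 0.2437, 0.3765]
orientation: [0.535, 0.845, 0.0, -0.001]
ft_force: [0.0, -0.2, -3.2]
gripper_width: 0.193
```

>>> send_rows:
  deltas:
    - [0.01,0.003,0.02,0,0,0,-1]
    - [0.01,0.003,0.05,0,0,0,-1]
    - [0.01,0.003,0.08,0,0,0,-1]
    - [0.01,0.003,0.105,0,0,0,-1]
    - [0.01,0.003,0.125,0,0,0,-1]
    - [0.01,0.003,0.13,0,0,0,-1]
    - [0.01,0.003,0.13,0,0,0,-1]

```text
t: 31.5
ee_pos: [0.4786, 0.2502, 0.2466]
orientation: [0.537, 0.844, -0.001, -0.001]
ft_force: [0.3, -0.5, -2.9]
gripper_width: 0.198
```

```bash
python3 g.py .480 .251 .232 115
```

```text
t 31.5 pos [0.4786 0.2502 0.2466] yaw 115.05 g 0.198 F [ 0.3 -0.5 -2.9] M [ 0.02 -0.   -0.01] q [-0.77  0.64  0.26  2.16 -0.42  0.4   0.27]
[0.0001, 0.0016, 0.0146, -0.11, -0.0, 0.05]
```

>>> send_rows:
  deltas:
    - [0,0,0.004,0,0,0,-1]
    - [0,0,0.008,0,0,0,-1]
    - [0,0,0.011,0,0,0,-1]
    - [0,0,0.0135,0,0,0,-1]
    - [0,0,0.0145,0,0,0,-1]
    - [0,0,0.0145,0,0,0,-1]

```text
t: 32.1
ee_pos: [0.4788, 0.2504, 0.2331]
orientation: [0.537, 0.844, -0.0, 0.0]
ft_force: [-0.1, -0.3, -2.4]
gripper_width: 0.201
```

```bash
python3 g.py .480 .251 .232 115
```

```text
t 32.1 pos [0.4788 0.2504 0.2331] yaw 115.09 g 0.201 F [-0.1 -0.3 -2.4] M [ 0.02 -0.03 -0.01] q [-0.75  0.66  0.24  2.16 -0.43  0.36  0.28]
[-0.0, 0.0014, 0.0011, -0.0, 0.0, 0.09]
```

Still carrying the weight; another small step down.

>>> send_rows:
  deltas:
    - [0,0,0.001,0,0,0,-1]
    - [0,0,0.002,0,0,0,-1]
    - [0,0,0.002,0,0,0,-1]

```text
t: 32.4
ee_pos: [0.4788, 0.2503, 0.2323]
orientation: [0.537, 0.844, 0.001, -0.0]
ft_force: [-3.4, -1.3, 14.9]
gripper_width: 0.199
```

```bash
python3 g.py .480 .251 .232 115
```

```text
t 32.4 pos [0.4788 0.2503 0.2323] yaw 115.07 g 0.199 F [-3.4 -1.3 14.9] M [-0.31  0.68  0.  ] q [-0.75  0.66  0.24  2.16 -0.43  0.36  0.28]
[0.0001, 0.0014, 0.0003, 0.05, -0.04, 0.07]
```

>>> send_rows:
  deltas:
    - [0,0,-0.0006,0,0,0,-1]
    - [0,0,-0.0006,0,0,0,-0.2]
    - [0,0,-0.0006,0,0,0,0.2]
    - [0,0,-0.0006,0,0,0,0.6]
    - [0,0,-0.0006,0,0,0,1]
    - [0,0,-0.0006,0,0,0,1]
    - [0,0,-0.0006,0,0,0,1]
    - [0,0,-0.0006,0,0,0,1]

```text
t: 33.2
ee_pos: [0.4788, 0.2504, 0.2317]
orientation: [0.537, 0.844, -0.0, 0.0]
ft_force: [0.8, -0.5, 0.2]
gripper_width: 1.004
```

```bash
python3 g.py .546 -.063 .405 112
python3 - <<'E'
from h import *
s=state();c=camera("wrist");crop(c,"w11.png",0,0,640,400,1)
E
```

```text
t 33.2 pos [0.4788 0.2504 0.2317] yaw 115.08 g 1.004 F [ 0.8 -0.5  0.2] M [ 0.04 -0.04  0.02] q [-0.75  0.66  0.24  2.16 -0.43  0.36  0.28]
[-0.3124, -0.072, -0.1733, -0.0, 0.0, 3.08]
```

View pics/w11.png

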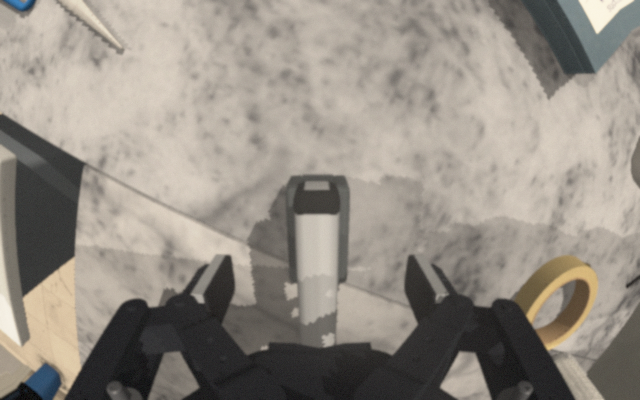

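Fingers are open and clear of the wrench, which stands upright. Retreat up, then look over the holder.

>>> send_rows:
  deltas:
    - [0,0,-0.03,0,0,0,1]
    - [0,0,-0.07,0,0,0,1]
    - [0,0,-0.115,0,0,0,1]
    - [0,0,-0.1733,0,0,0,1]
    - [-0.03,-0.007,-0.1733,0,0,0,1]
    - [-0.08,-0.018,-0.1733,0,0,0,1]
    - [-0.13,-0.03,-0.1733,0,0,0,1]
    - [-0.18,-0.041,-0.1733,0,0,0,1]

```text
t: 34.05
ee_pos: [0.517, 0.0723, 0.4053]
orientation: [0.536, 0.844, 0.0, 0.0]
ft_force: [1.3, 0.4, -0.5]
gripper_width: 1.0
```

>>> send_rows:
  deltas:
    - [-0.04,-0.01,0,0,0,0,1]
    - [-0.085,-0.02,0,0,0,0,1]
    - [-0.12,-0.028,0,0,0,0,1]
    - [-0.132,-0.031,0,0,0,0,1]
    - [-0.132,-0.031,0,0,0,0,1]
    - [-0.132,-0.031,0,0,0,0,1]

```text
t: 34.65
ee_pos: [0.5448, -0.0578, 0.4048]
orientation: [0.536, 0.844, 0.0, -0.0]
ft_force: [-0.1, 0.5, -0.2]
gripper_width: 0.999
```

```bash
python3 g.py
python3 - <<'E'
from h import *
s=state();c=camera("wrist");np.savez("w12.npz",**{k:v for k,v in c.items()},pos=s["ee_pos"],ori=s["orientation"])
crop(c,"w12z.png",190,50,430,270,2.7)
c=camera("side");crop(c,"s12z.png",220,140,370,270,5)
c=camera("top");cv2.imwrite("pics/top12.png",c["frame"][...,::-1])
E
```

```text
t 34.65 pos [ 0.5448 -0.0578  0.4048] yaw 115.12 g 0.999 F [-0.1  0.5 -0.2] M [-0.    0.05  0.04] q [-0.33  0.42  0.46  2.03 -0.27  0.76  0.73]
```

View pics/w12z.png

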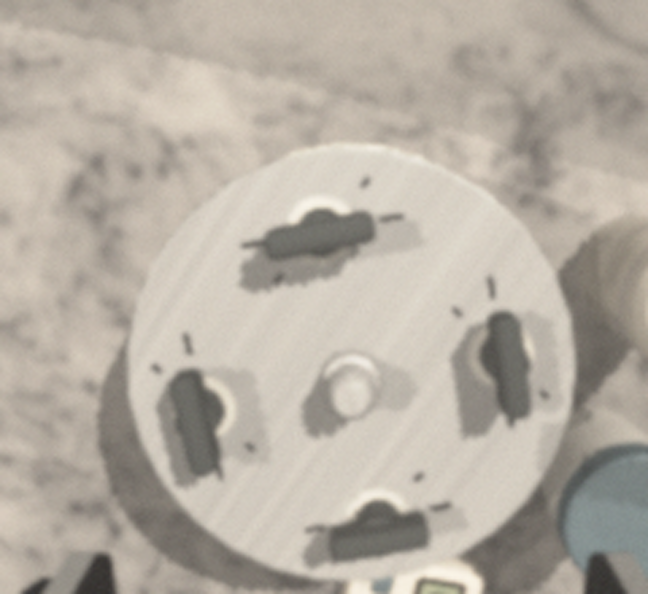

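View pics/s12z.png

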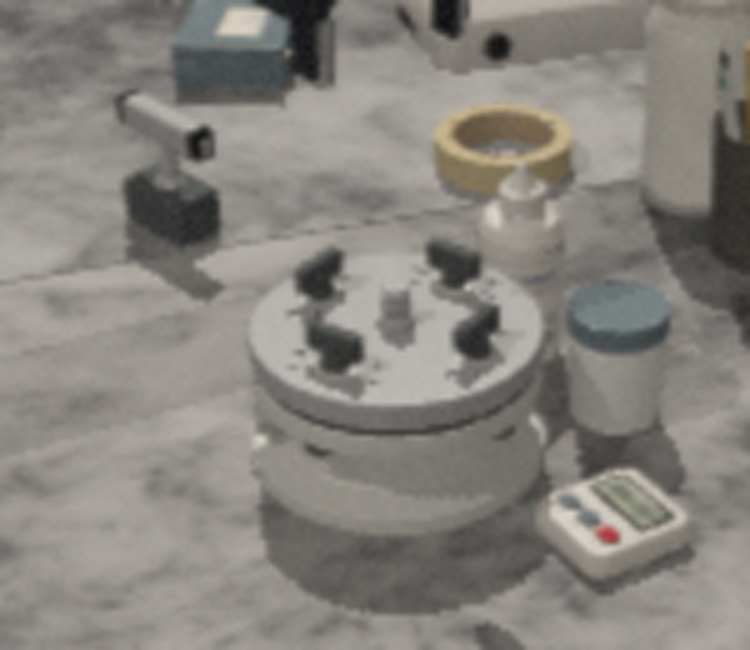

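View pics/top12.png

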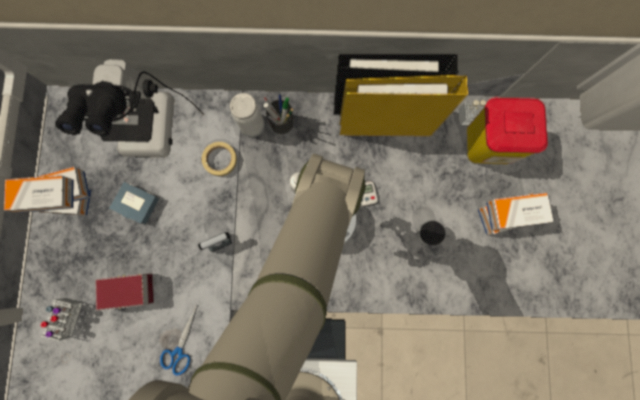

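Run:
```python
from m import *
meas("w12.npz",[190,50],2.7,{"2":[(249,244),(392,216)],"1":[(491,287),(512,420)],"3":[(187,343),(219,475)],"4":[(315,528),(440,507)]},{"2":[(271,246),(368,222)],"1":[(503,320),(517,411)],"3":[(186,378),(207,468)],"4":[(336,548),(422,531)]})
```

```text
2 pos [ 0.5158 -0.0178] home 36.0 wing 38.9 q(marks) 1.25 q(nom) 1.246 len 0.0316 wctr [ 0.5158 -0.0165]
1 pos [ 0.5936 -0.0305] home 126.7 wing 126.7 q(marks) 1.3 q(nom) 1.284 len 0.0318 wctr [ 0.5909 -0.029 ]
3 pos [ 0.5041 -0.0956] home 125.4 wing 124.6 q(marks) 1.314 q(nom) 1.321 len 0.0325 wctr [ 0.5046 -0.0916]
4 pos [ 0.5806 -0.1072] home 35.5 wing 37.4 q(marks) 1.266 q(nom) 1.271 len 0.031 wctr [ 0.579  -0.1044]
```

```bash
python3 -c "
from bench import close_job,state
print(close_job(), state()['t'])"
```

```text
the job is handed in; nothing more can be done
the job is handed in; nothing more can be done
```

All four wing nuts are fully home, tightened with the wrench in cross order (2, 4, 1, 3) in two passes. The job was handed in at about 35 s.

- **Middle pass:** Nut 2 first stopped short, at about 0.53. I went back to it before touching any other nut. The camera then read about 0.68, 0.60, 0.75 and 0.71 rad for nuts 2, 4, 1 and 3. Nut 1 is therefore about 0.1 past nominal.
- **Home pass:** Each nut was turned until the hard stop took 1.2 to 1.35 N m at the wrist, against 0.12 N m nut friction. The final wrist picture shows every wing along its long mark. It reads 1.25 to 1.31 rad, with nut 2 lowest at 1.25. An earlier view had nut 2 at 1.32, so I take the spread as pixel error of about 3 degrees.
- **Wrench:** It stands upright on the bench at its original place, about 0.3 m from the holder, and it is released. The arm is clear of everything, with no contact force.
- **Bystanders:** The side and top pictures show the jars, bottle, tape and timer where they were. The bottle and timer are partly hidden by the arm in the top view. The largest force I read was about 15 N, when setting the wrench down.

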